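# Case the samples for the hardness tester

### The job

From the sloped grey six-compartment bin, take the large round black mounted sample, the hexagonal steel slug and the long steel bar, and lay each flat in the wooden case, one to a pocket, the mounted sample with its polished face up; set them down inside, do not drop them in. Then swing the case's lid fully shut. Leave the small round sample, the square block and the steel collar lying in the bin, and do not disturb the other things on the bench.

Things in the scene. Friction and masses are not known exactly. Their poses are not given: they have to be found in the camera images.
- bin: Fixed grey sheet-metal bin, 136 (x) x 280 (y) x 50 mm, open on top. Origin: centre of its underside. 2 x 3 compartments, 62 (x) x 88 (y) mm inside, walls 4 mm thick, 50 mm high; centres at x = -33, +33, y = -92, 0, +92 mm. Each floor slopes 15 degrees up towards +x, 14 mm above the bench at its front, 22 at its centre, 30 at its back. One part lies flat on each sloping floor
- case: Fixed wooden case, 85 (x) x 262 (y) x 36 mm high, walls, floor and dividers 5 mm thick, open at the top. Origin: centre of its underside on the bench. Three equal pockets side by side along y, each 75 (x) x 80 (y) mm and 31 mm deep. Its lid is hinged on its far long (+x) rim
- pocket0 (a point): Centre of the floor of the pocket at the case's +y end (5 mm above the bench), axes as the case's
- pocket1 (a point): Centre of the floor of the middle pocket, axes as the case's
- pocket2 (a point): Centre of the floor of the pocket at the case's -y end, axes as the case's
- lid (a joint): Angle of the wooden lid, rad: 0 shut, 1.57 upright, more leans back from the pockets; stops at 0 and 2.1; starts at 1.7 to 2.05. A plate 85 x 262 x 6 mm, 100 g; its stiff hinge (0.09 N m friction) holds it wherever it is left, so push it all the way down (1 to 3 N at its free edge)
- lid_hinge (a point): Middle of the hinge line, on the case's +x rim, 36 mm above the bench; hinge axis is the case's y. Axes turn with the lid: the plate runs 85 mm from here along the lid's -x, between z = 0 (inner face) and z = 6 mm (outer face: on top when shut, facing away from the pockets when open)
- lid_tab (a point): Centre of the small brass tab (12 x 40 x 4 mm) at the middle of the lid's free edge, 90 mm from the hinge; axes turn with the lid
- puck: Large round mounted sample: black plastic cylinder 32 mm in diameter, 18 mm high, with a bright steel rectangle in its polished top face. Origin: centre of its underside, z out of the polished face. 30 g. Starts with its polished face up
- hex_slug: Plain steel hexagonal slug, 27 mm across flats, 14 mm high. Origin: centre of its underside; flat faces look along its x and at every 60 degrees from there. About 70 g. Lies flat
- bar: Plain steel bar 45 (x) x 18 (y) x 12 (z) mm. Origin: centre of its underside. About 76 g. Lies flat, its length within 0.45 rad of the bin's x
- small_puck: Small round black mounted sample, 22 mm in diameter, 18 mm high, steel in its top. Origin: centre of its underside. To be left in the bin
- square_block: Square steel block 26 x 26 x 14 mm. Origin: centre of its underside. To be left in the bin
- collar: Steel collar (ring), 32 mm outside, 18 mm inside, 12 mm high. Origin: centre of its underside. To be left in the bin
- amber_bottle: Bystander: brown glass bottle with white cap, 60 mm in diameter, 150 mm high, standing between and beyond bin and case. Origin: centre of its underside
- small_bottle: Bystander: brown glass bottle, 48 mm in diameter, 110 mm high, at the back. Origin: centre of its underside
- dish: Bystander: white bowl, 90 mm in diameter, 45 mm high, at the back. Origin: centre of its underside
- weight: Bystander: dark steel weight, 36 mm in diameter, 40 mm high, in the gap between bin and case. Origin: centre of its underside
- brush: Bystander: small brush lying on the bench on the right, along its own x. Origin: centre of its underside

How it is judged:
On the way:
1. the large mounted sample, the hexagonal slug and the bar lie flat in the case, one to a pocket, let go, the lid still open (((horizontal distance between puck and pocket0 below 0.042 m and horizontal distance between hex_slug and pocket1 below 0.042 m and horizontal distance between bar and pocket2 below 0.042 m) or (horizontal distance between puck and pocket0 below 0.042 m and horizontal distance between hex_slug and pocket2 below 0.042 m and horizontal distance between bar and pocket1 below 0.042 m) or (horizontal distance between puck and pocket1 below 0.042 m and horizontal distance between hex_slug and pocket0 below 0.042 m and horizontal distance between bar and pocket2 below 0.042 m) or (horizontal distance between puck and pocket1 below 0.042 m and horizontal distance between hex_slug and pocket2 below 0.042 m and horizontal distance between bar and pocket0 below 0.042 m) or (horizontal distance between puck and pocket2 below 0.042 m and horizontal distance between hex_slug and pocket0 below 0.042 m and horizontal distance between bar and pocket1 below 0.042 m) or (horizontal distance between puck and pocket2 below 0.042 m and horizontal distance between hex_slug and pocket1 below 0.042 m and horizontal distance between bar and pocket0 below 0.042 m)) and angle between puck's own z axis and vertical below 0.15 rad and angle between the z axis of each of hex_slug, bar and the z axis of case, either way round below 0.15 rad and z of each of puck, hex_slug, bar in the frame of case below 0.022 m and contact force between each of puck, hex_slug, bar and the fingers below 0.05 N and value of joint lid above 1 rad), for 0.2 s.
At the end, for the whole second after the job is handed in: Large sample, hex slug and bar rest one to a pocket (within 42 mm of its centre, down inside it, flat within 0.15 rad, polished face up), let go; lid shut within 0.06 rad; small sample, square block and collar within 30 mm of their start, the five bystanders within 25 mm (((horizontal distance between puck and pocket0 below 0.042 m and horizontal distance between hex_slug and pocket1 below 0.042 m and horizontal distance between bar and pocket2 below 0.042 m) or (horizontal distance between puck and pocket0 below 0.042 m and horizontal distance between hex_slug and pocket2 below 0.042 m and horizontal distance between bar and pocket1 below 0.042 m) or (horizontal distance between puck and pocket1 below 0.042 m and horizontal distance between hex_slug and pocket0 below 0.042 m and horizontal distance between bar and pocket2 below 0.042 m) or (horizontal distance between puck and pocket1 below 0.042 m and horizontal distance between hex_slug and pocket2 below 0.042 m and horizontal distance between bar and pocket0 below 0.042 m) or (horizontal distance between puck and pocket2 below 0.042 m and horizontal distance between hex_slug and pocket0 below 0.042 m and horizontal distance between bar and pocket1 below 0.042 m) or (horizontal distance between puck and pocket2 below 0.042 m and horizontal distance between hex_slug and pocket1 below 0.042 m and horizontal distance between bar and pocket0 below 0.042 m)) and angle between puck's own z axis and vertical below 0.15 rad and angle between the z axis of each of hex_slug, bar and the z axis of case, either way round below 0.15 rad and z of each of puck, hex_slug, bar in the frame of case below 0.022 m and linear speed of each of puck, hex_slug, bar below 0.02 m/s and contact force between each of puck, hex_slug, bar and the fingers below 0.05 N and distance of each of small_puck, square_block, collar from where it was at the start of the episode below 0.03 m and distance of each of amber_bottle, small_bottle, dish, weight, brush from where it was at the start of the episode below 0.025 m and value of joint lid below 0.06 rad); the robot touches nothing.
It fails at once if a part is let go over the case with its underside more than 25 mm above the pocket floor ((contact force between puck and the fingers below 0.01 N and horizontal distance between puck and case below 0.16 m and z of puck in the frame of case above 0.03 m) or (contact force between hex_slug and the fingers below 0.01 N and horizontal distance between hex_slug and case below 0.16 m and z of hex_slug in the frame of case above 0.03 m) or (contact force between bar and the fingers below 0.01 N and horizontal distance between bar and case below 0.16 m and z of bar in the frame of case above 0.03 m)).
It fails at once if a part that belongs in the bin is moved more than 30 mm (not (distance of small_puck from where it was at the start of the episode below 0.03 m) or not (distance of square_block from where it was at the start of the episode below 0.03 m) or not (distance of collar from where it was at the start of the episode below 0.03 m)).
It fails at once if a bystander is moved more than 25 mm or tipped (not (distance of amber_bottle from where it was at the start of the episode below 0.025 m) or not (distance of small_bottle from where it was at the start of the episode below 0.025 m) or not (distance of dish from where it was at the start of the episode below 0.025 m) or not (distance of weight from where it was at the start of the episode below 0.025 m) or not (distance of brush from where it was at the start of the episode below 0.025 m) or not (angle between amber_bottle's own z axis and vertical below 0.3 rad) or not (angle between small_bottle's own z axis and vertical below 0.3 rad) or not (angle between dish's own z axis and vertical below 0.3 rad) or not (angle between weight's own z axis and vertical below 0.3 rad)).
It also fails if it takes over 72 s, if anything falls off the work surface, if the arm or the gripper's body presses on something with over 40 N, if the wrist force passes 120 N, or if a joint passes its speed limit or range.

### The arm

A 7-joint arm with a two-finger parallel gripper is mounted at the origin on the work surface. World frame = base frame: x ahead of the robot, y to its left, z up, the work surface at z = 0. Lengths are in m, angles in rad, forces in N, time in s.
With the tool pointing down it reaches from about 0.425 to 0.925 m from the base axis. Payload 6.8 kg.
Tool frame: the origin (TCP) lies on the centre line of the jaws, within the pads' length; the fingertips stand 8 mm ahead of it and the grasp point (between the pads) lies 11 mm behind it (r.finger_overhang is the distance from the TCP to the fingertips, in m); x points along the fingers, z is the direction in which the jaws open and shut, and the axes are right-handed (so a half turn about x gives the same grasp; the last joint's range is limited). The gripper opens to 85 mm and grips with 20 to 120 N. Pads are 22 mm wide; open, the fingers measure 114 mm over their backs; the gripper's body (76 mm by 85 mm) begins 54 mm behind the grasp point. The pads swing forward as they close: fully open they stand 13 mm farther back than shut.
Start: joints at [-1.326, 0.477, 0.022, 1.555, -0.011, 1.109, -0.083], TCP at [0.233, 0.633, 0.216] pointing down, gripper open.
Joint ranges: [-2.96, 2.96], [-0.34, 2.1], [-1.41, 1.46], [0.24, 2.44], [-1.37, 4.51], [0.17, 1.92], [-2.96, 2.96]. Speed limits (rad/s): [2.39, 2.39, 3.14, 3.14, 3.14, 3.14, 3.14].

### API

Orientations are given as a rotation vector (axis times angle).
In Python, from bench import r gives the robot as it stands. The module is installed in compiled form; this text tells all that it offers.
- The arm moves only by the tool play_rows, never from a script. Its argument "plan" is a list of rows, each a list of 5 numbers: the opening, from -1 (shut) to 1 (fully open), then the shift along the world's x, y, z in m, then the turn about the world's z in rad. A call has 1 to 10 rows; each row is the pose to reach, as a shift and turn from the pose commanded when the call began; what a row does not reach only later rows make up. A row lasts 1/10 s, in which the tool goes at most 50 mm and 8.59 degrees, less where a joint would pass 70% of its speed; a pose out of reach is approached as far as the arm can. A call with a gripper value outside its range is refused whole. The fingers move at their own pace and stop on an object; "force" is the grip in N (left out, the last holds). Time passes only in rows, so rows that repeat a pose let the fingers close. It gives the time, the measured TCP pose, the force and the opening at its end, in the units of the state.
- r.get_obs(): the state, without advancing time (a new reading comes with each control period).
- r.grab_frame(name): name is "scene" or "top" or "wrist"; returns a dict with "pixels" (420x560x3 uint8, blue, green, red), "z_map" (420x560 float32, m along the optical axis (not along the pixel's ray), 0 where there is no reading), "vfov" (degrees; the focal length in pixels is half the picture's height over the tangent of half this angle, whatever the lens; pixels are square), "cx", "cy" (the principal point, pixels), "R" (3x3) and "t" (3): a world point X has camera coordinates R X + t; the wrist camera has in their place "tool_from_camera" (4x4, takes a point from camera to tool coordinates, whose origin is the TCP and whose axes are the tool frame's). Camera axes: x right, y down, z forward; pixel columns grow to the right and rows downward; lengths in m; the calibration is good to about 2 mm. A picture is of the moment at which its call begins: read the wrist's pose just before it.
- r.hand_in(): hands the job in, once; it reports no verdict.
Trained networks look in a picture, given as the dict that the camera call returned (one of the last four; its "shot" number tells which), for a name from the list of things; names that differ only in an ending like _2 or _b are one class to them, and where a whole thing is asked for, a point or a joint stands for the part that bears it (a point fixed in the world has none). Each returns a list of dicts, best first, with "conf" (0 to 1); they miss things now and then, are a little off and sometimes report something else, mostly with a low value. They report only what shows in the picture. A call takes as long as a camera call.
- r.outline_of(picture, label): "mask" (420x560 bool, what is visible of it) and "bbox" ([left, top, right, bottom] as shares, 0 to 1, of the picture: columns of its width, rows of its height, round what is visible of it).
- r.pinpoint(picture, label): "position" ([column, row] as shares, 0 to 1, of the picture: columns of its width, rows of its height: a listed point, or the origin of a listed thing).
The state is a dict: "clock": time; "joints": joint angles; "qvel": joint speeds; "tau": joint torques, N m; "tcp_pos": TCP position; "orientation": TCP orientation; "contact_force": force on the tool from outside, world axes, zero at the start; "moment": the same for the moment, N m; "grip_width": finger opening in m.
Only numpy, scipy, OpenCV 4.12 (cv2) and the standard library are available. Lean on these libraries where they do the work, as an engineer would, in place of code of your own. Each camera call takes 0.05 s, during which the arm holds its last target.

## Working session

There is one attempt and no reset: what is moved stays moved. The work goes in short steps, Python scripts to look and compute and a tool call to move; the robot and the scene stay as the last step left them, time stands still between calls to the robot, and variables do not carry over. Pictures are saved under pics/ and viewed, and the job is handed in when it is done.

Besides the shell and the picture viewer there is one more tool, called after "Call:" as name([rows], argument=value, ...), one row to a line, values as JSON. play_rows: Moves the arm, as the interface text tells. Its arguments: {"type":"object","properties":{"plan":{"type":"array","items":{"type":"array","items":{"type":"number"}}},"force":{"type":"number"}},"required":["plan"]}

```bash
mkdir -p pics; ls
python3 - <<'E'
from bench import r
import cv2,numpy as np
o=r.get_obs(); print(o)
for n in ["scene","top"]:
    f=r.grab_frame(n); cv2.imwrite(f"pics/{n}0.png",f["pixels"]); print(n,f["vfov"],f["cx"],f["cy"],np.round(f["R"],3).tolist(),np.round(f["t"],3))
print(r.finger_overhang)
E
```

```text
pics
{'clock': 0.0, 'joints': array([-1.32610212,  0.47775218,  0.02235411,  1.55648039, -0.01144794,
        1.10930612, -0.08309654]), 'qvel': array([-0.00026716,  0.00069356, -0.00038659,  0.00012491, -0.00072398,
       -0.00085071, -0.00080239]), 'tau': array([-1.10190049e-03, -5.96434808e+01,  1.60742797e+00, -2.81206638e+01,
        1.24648085e-02,  9.30065929e-03, -2.45097971e-05]), 'tcp_pos': array([0.23304879, 0.63281841, 0.21544596]), 'orientation': array([-0.94670796,  1.35709654,  0.94474408]), 'contact_force': array([ 0.18553187, -0.31697035,  0.21513337]), 'moment': array([0.00894708, 0.00753203, 0.01164247]), 'grip_width': 0.08564298766468274}
scene 52.11527109136925 276.30934390472066 209.85693634216315 [[-0.594, 0.804, -0.003], [0.537, 0.394, -0.746], [-0.599, -0.445, -0.666]] [ 0.432 -0.215  1.391]
top 46.45348101412665 278.9716608352594 212.4488530414231 [[-0.003, -1.0, -0.005], [-0.996, 0.004, -0.084], [0.084, 0.005, -0.996]] [-0.096  0.571  1.572]
0.008
```

View pics/scene0.png

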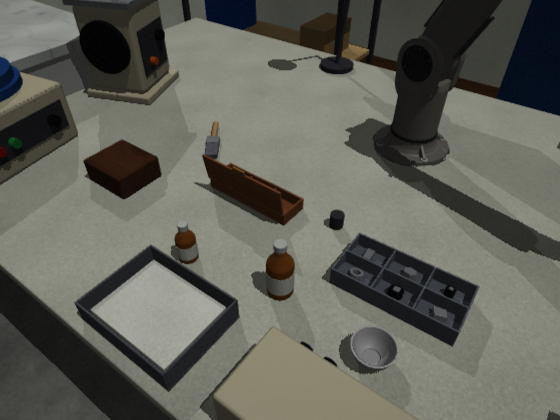

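View pics/top0.png

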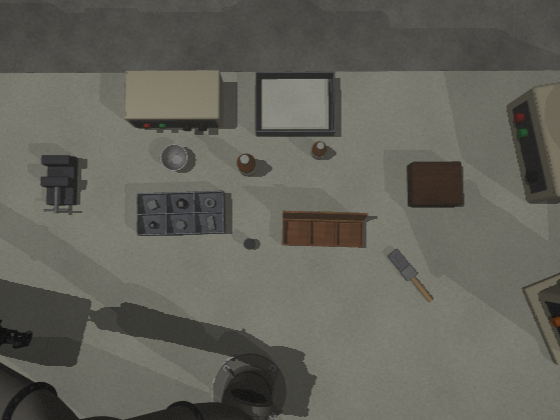

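```bash
cat > h.py <<'E'
from bench import r
import cv2,numpy as np
from scipy.spatial.transform import Rotation as Ro
def foc(f): return f["pixels"].shape[0]/2/np.tan(np.radians(f["vfov"])/2)
def grab(n,save=None):
    o=r.get_obs(); f=r.grab_frame(n)
    if n=="wrist":
        T=np.eye(4);T[:3,:3]=Ro.from_rotvec(o["orientation"]).as_matrix();T[:3,3]=o["tcp_pos"]
        W=T@np.array(f["tool_from_camera"])
        f["Rw"]=W[:3,:3];f["tw"]=W[:3,3]
    else:
        R=np.array(f["R"]);f["Rw"]=R.T;f["tw"]=-R.T@np.array(f["t"])
    if save: cv2.imwrite("pics/"+save,f["pixels"])
    return f
def ray(f,u,v):
    d=np.array([(u-f["cx"])/foc(f),(v-f["cy"])/foc(f),1.0]); return f["Rw"]@d
def at_z(f,u,v,z):
    d=ray(f,u,v); return f["tw"]+d*(z-f["tw"][2])/d[2]
def cloud(f):
    H,W=f["z_map"].shape; v,u=np.mgrid[:H,:W]; z=f["z_map"]
    P=np.stack([(u-f["cx"])/foc(f)*z,(v-f["cy"])/foc(f)*z,z],-1)
    return P@f["Rw"].T+f["tw"]
def proj(f,X):
    c=f["Rw"].T@(np.array(X)-f["tw"]); return foc(f)*c[:2]/c[2]+[f["cx"],f["cy"]]
def pin(f,l):
    a=r.pinpoint(f,l); 
    return [(x["position"][0]*560,x["position"][1]*420,x["conf"]) for x in a]
E
python3 - <<'E'
from h import *
f=grab("top"); C=cloud(f)
zz={"bin":0,"case":0,"pocket0":.005,"pocket1":.005,"pocket2":.005,"lid_hinge":.036,"lid_tab":.12,"weight":0,"amber_bottle":0,"puck":.022,"hex_slug":.022,"bar":.022,"small_puck":.022,"square_block":.022,"collar":.022}
for l,z in zz.items():
    for u,v,c in pin(f,l)[:2]:
        print(l,round(u,1),round(v,1),round(c,2),at_z(f,u,v,z).round(3))
print(C[240,100:540:40].round(3))
E
```

```text
bin 186.3 218.1 0.57 [0.555 0.209 0.   ]
case 320.9 233.1 0.88 [ 0.504 -0.236  0.   ]
case 315.2 150.1 0.55 [ 0.781 -0.22   0.   ]
pocket0 293.2 230.6 0.9 [ 0.512 -0.145  0.005]
pocket0 349.1 233.7 0.88 [ 0.501 -0.328  0.005]
pocket1 293.2 230.6 0.9 [ 0.512 -0.145  0.005]
pocket1 349.1 233.7 0.88 [ 0.501 -0.328  0.005]
pocket2 293.2 230.6 0.9 [ 0.512 -0.145  0.005]
pocket2 349.1 233.7 0.88 [ 0.501 -0.328  0.005]
lid_hinge 321.9 221.5 0.79 [ 0.54  -0.237  0.036]
lid_tab 326.4 212.1 0.84 [ 0.563 -0.244  0.12 ]
lid_tab 248.7 242.4 0.15 [ 0.471 -0.006  0.12 ]
weight 247.9 243.8 0.58 [0.469 0.005 0.   ]
amber_bottle 247.0 169.4 0.91 [0.717 0.008 0.   ]
puck 179.6 205.1 0.49 [0.596 0.227 0.022]
puck 294.2 232.5 0.3 [ 0.505 -0.148  0.022]
hex_slug 410.4 277.0 0.57 [ 0.36  -0.521  0.022]
hex_slug 181.4 230.4 0.5 [0.513 0.22  0.022]
bar 209.4 221.3 0.62 [0.543 0.129 0.022]
small_puck 151.8 222.0 0.6 [0.541 0.317 0.022]
square_block 348.4 232.4 0.66 [ 0.505 -0.324  0.022]
square_block 315.7 146.3 0.65 [ 0.789 -0.22   0.022]
collar 213.0 203.1 0.5 [0.602 0.117 0.022]
[[ 0.483  0.492  0.003]
 [ 0.483  0.36   0.003]
 [ 0.483  0.228  0.   ]
 [ 0.482  0.097 -0.001]
 [ 0.482 -0.035 -0.001]
 [ 0.481 -0.167  0.006]
 [ 0.481 -0.298  0.006]
 [ 0.48  -0.429  0.004]
 [ 0.48  -0.561  0.001]
 [ 0.479 -0.691  0.005]
 [ 0.479 -0.826 -0.003]]
```

Run:
```python
from h import *
f=grab("wrist","w0.png"); print(f["vfov"],np.round(f["tool_from_camera"],3))
o=r.get_obs(); print(Ro.from_rotvec(o["orientation"]).as_matrix().round(3))
```

```text
62.030626243190085 [[ 0.    -0.305  0.952 -0.156]
 [-0.    -0.952 -0.305  0.079]
 [ 1.    -0.    -0.    -0.   ]
 [ 0.     0.     0.     1.   ]]
[[ 0.    -0.938  0.346]
 [ 0.     0.346  0.938]
 [-1.    -0.     0.   ]]
```

Call:
play_rows([
  [1, 0.03, -0.04, 0.01, 0],
  [1, 0.06, -0.08, 0.03, 0],
  [1, 0.09, -0.12, 0.05, 0],
  [1, 0.12, -0.16, 0.07, 0],
  [1, 0.15, -0.2, 0.09, 0],
  [1, 0.18, -0.24, 0.09, 0],
  [1, 0.21, -0.28, 0.09, 0],
  [1, 0.24, -0.32, 0.09, 0],
  [1, 0.27, -0.36, 0.09, 0],
  [1, 0.3, -0.4, 0.09, 0],
])

```text
clock: 1.95
tcp_pos: [0.5249, 0.2441, 0.3068]
orientation: [-0.945, 1.355, 0.946]
contact_force: [0.7, -0.5, -0.4]
grip_width: 0.0855
```

Run:
```python
from h import *
f=grab("wrist","w1.png")
np.savez("w1.npz",C=cloud(f),px=f["pixels"],Rw=f["Rw"],tw=f["tw"])
for l in ["bin","puck","hex_slug","bar","small_puck","square_block","collar"]:
    for u,v,c in pin(f,l)[:2]: print(l,round(u),round(v),round(c,2),at_z(f,u,v,0.022 if l!="bin" else 0).round(3))
print(r.get_obs()["clock"],r.get_obs()["tcp_pos"])
```

```text
bin 272 189 0.62 [0.568 0.219 0.   ]
puck 282 215 0.93 [0.6   0.221 0.022]
puck 329 143 0.61 [0.531 0.309 0.022]
hex_slug 332 292 0.75 [0.736 0.248 0.022]
hex_slug 349 190 0.69 [0.599 0.315 0.022]
bar 203 196 0.91 [0.54  0.132 0.022]
bar 223 236 0.17 [0.601 0.135 0.022]
small_puck 332 144 0.56 [0.533 0.311 0.022]
square_block 351 189 0.91 [0.598 0.317 0.022]
square_block 12 237 0.59 [ 0.503 -0.136  0.022]
collar 223 237 0.82 [0.603 0.134 0.022]
2.35 [0.52301235 0.24751547 0.30631692]
```

View pics/w1.png

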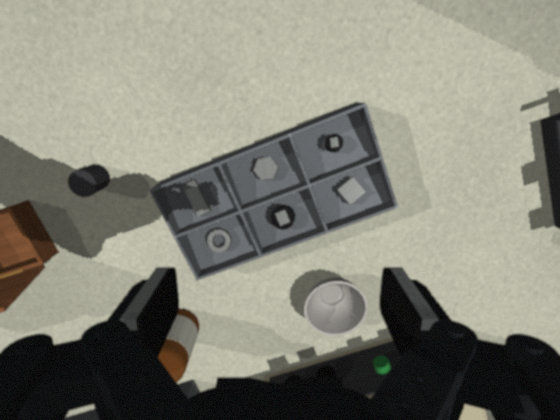

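Run:
```python
from h import *
d=np.load("w1.npz");C=d["C"]
o=r.get_obs()
# fingertips in tool frame
R=Ro.from_rotvec(o["orientation"]).as_matrix()
T=(C-o["tcp_pos"])@R
m=(T[...,0]>-0.06)&(T[...,0]<0.06)&(abs(T[...,1])<0.03)&(abs(T[...,2])<.08)
print(m.sum(), T[m].min(0),T[m].max(0))
for s in (-1,1):
    k=m&(T[...,2]*s>0); q=T[k]; print(s,k.sum(),q.min(0).round(4),q.max(0).round(4),np.percentile(q[:,0],[50,90,99]).round(4))
# bin
b=(C[...,2]>0.042)&(C[...,2]<0.058)&(C[...,0]>0.45)&(C[...,0]<0.66)&(C[...,1]>.05)&(C[...,1]<.37)
b=b.astype(np.uint8); n,l,s,_=cv2.connectedComponentsWithStats(b)
k=1+s[1:,4].argmax(); P=C[l==k]; print(len(P),np.median(P[:,2]))
print(cv2.minAreaRect(P[:,:2].astype(np.float32)*1000))
```

```text
5804 [-0.05999681 -0.01406411 -0.06001392] [-0.02609162  0.01005377  0.05367052]
-1 2904 [-0.06   -0.0141 -0.06  ] [-0.0264  0.0101 -0.0452] [-0.0468 -0.0331 -0.0277]
1 2900 [-0.06   -0.0138  0.0389] [-0.0261  0.0096  0.0537] [-0.0469 -0.0334 -0.0278]
4279 0.047582306566793964
((567.7581176757812, 221.55767822265625), (136.36770629882812, 280.0918273925781), 1.4790219068527222)
```

Call:
play_rows([
  [0.1, 0.01, -0.03, 0, 0.1],
  [0.1, 0.01, -0.03, 0, 0.2],
  [0.1, 0.01, -0.03, 0, 0.3],
  [0.1, 0.01, -0.03, 0, 0.36],
  [0.1, 0.01, -0.03, 0, 0.36],
  [0.1, 0.01, -0.03, 0, 0.36],
])

```text
clock: 2.95
tcp_pos: [0.5335, 0.2167, 0.3064]
orientation: [-1.214, 1.206, 1.215]
contact_force: [-0.8, -0.6, 0.1]
grip_width: 0.0473
```

Run:
```python
from h import *
o=r.get_obs(); f=grab("wrist","w2.png")
M=np.linalg.inv(np.array(f["tool_from_camera"]))
w=o["grip_width"]/2; print(w,foc(f))
for x in (0.008,-0.005,-0.026):
  for y in (.011,-.011):
    for z in (w,w+.014,-w,.0428,.0568):
      c=(M@[x,y,z,1])[:3]; print(x,y,round(z,4),(c[:2]/c[2]*foc(f)+[f["cx"],f["cy"]]).round())
C=cloud(f);R=Ro.from_rotvec(o["orientation"]).as_matrix();T=(C-o["tcp_pos"])@R
m=(T[...,0]>-0.1)&(T[...,0]<0.06)&(abs(T[...,1])<0.03)&(abs(T[...,2])<.08)
for s in (-1,1):
    k=m&(T[...,2]*s>0); q=T[k]; print(s,k.sum(),q.min(0).round(4),q.max(0).round(4))
```

```text
0.0236606472018301 349.28720189645964
0.008 0.011 0.0237 [326. 232.]
0.008 0.011 0.0377 [354. 232.]
0.008 0.011 -0.0237 [232. 232.]
0.008 0.011 0.0428 [364. 232.]
0.008 0.011 0.0568 [391. 232.]
0.008 -0.011 0.0237 [324. 271.]
0.008 -0.011 0.0377 [351. 271.]
0.008 -0.011 -0.0237 [234. 271.]
0.008 -0.011 0.0428 [361. 271.]
0.008 -0.011 0.0568 [387. 271.]
-0.005 0.011 0.0237 [329. 242.]
-0.005 0.011 0.0377 [359. 242.]
-0.005 0.011 -0.0237 [229. 242.]
-0.005 0.011 0.0428 [370. 242.]
-0.005 0.011 0.0568 [400. 242.]
-0.005 -0.011 0.0237 [327. 284.]
-0.005 -0.011 0.0377 [356. 284.]
-0.005 -0.011 -0.0237 [231. 284.]
-0.005 -0.011 0.0428 [367. 284.]
-0.005 -0.011 0.0568 [395. 284.]
-0.026 0.011 0.0237 [336. 263.]
-0.026 0.011 0.0377 [370. 263.]
-0.026 0.011 -0.0237 [222. 263.]
-0.026 0.011 0.0428 [383. 263.]
-0.026 0.011 0.0568 [417. 263.]
-0.026 -0.011 0.0237 [334. 309.]
-0.026 -0.011 0.0377 [366. 309.]
-0.026 -0.011 -0.0237 [224. 309.]
-0.026 -0.011 0.0428 [378. 309.]
-0.026 -0.011 0.0568 [411. 309.]
-1 21330 [-0.1    -0.012  -0.0632] [-0.0156  0.0193 -0.0001]
1 21269 [-0.1    -0.0123  0.0001] [-0.0156  0.0193  0.0634]
```

View pics/w2.png

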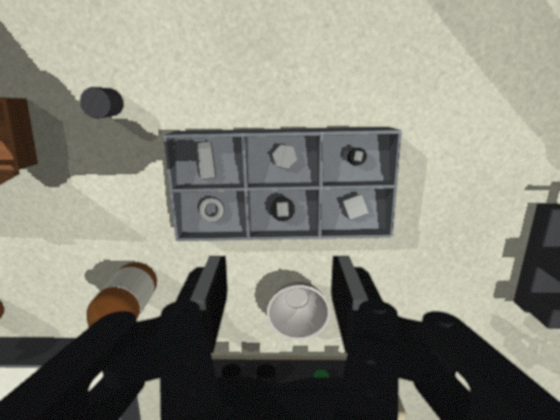

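Run:
```python
from h import *
o=r.get_obs(); f=grab("wrist")
C=cloud(f);R=Ro.from_rotvec(o["orientation"]).as_matrix();T=(C-o["tcp_pos"])@R
for row in range(245,300,5): print(row,[tuple(T[row,c].round(3)) for c in (210,220,335,345)])
print(f["z_map"][240:290:4,345])
# bin + parts
b=(C[...,2]>0.042)&(C[...,2]<0.058)&(C[...,0]>0.45)&(C[...,0]<0.66)&(C[...,1]>.05)&(C[...,1]<.37)
n,l,s,_=cv2.connectedComponentsWithStats(b.astype(np.uint8)); P=C[l==1+s[1:,4].argmax()]
rc=cv2.minAreaRect(P[:,:2].astype(np.float32)*1000);print(rc, np.median(P[:,2]))
for l in ["puck","hex_slug","bar","weight"]:
    for q in r.outline_of(f,l)[:2]:
        m=cv2.erode(q["mask"].astype(np.uint8),np.ones((3,3)))>0
        P=C[m]; P=P[P[:,2]>0]
        # top-face: points
        A=np.c_[P[:,:2],np.ones(len(P))]; 
        print(l,round(q["conf"],2),m.sum(),P.mean(0).round(4),np.percentile(P[:,2],[5,50,95]).round(4), cv2.minAreaRect(C[q["mask"]][:,:2].astype(np.float32)*1000))
    print(l,[(round(u),round(v),round(c,2)) for u,v,c in pin(f,l)[:2]])
cv2.imwrite("pics/crop.png",cv2.resize(f["pixels"][120:250,150:410],None,fx=3,fy=3,interpolation=cv2.INTER_CUBIC))
```

```text
245 [(np.float64(0.31), np.float64(-0.134), np.float64(-0.1)), (np.float64(0.309), np.float64(-0.134), np.float64(-0.086)), (np.float64(0.309), np.float64(-0.134), np.float64(0.081)), (np.float64(0.308), np.float64(-0.134), np.float64(0.096))]
250 [(np.float64(0.308), np.float64(-0.141), np.float64(-0.1)), (np.float64(0.309), np.float64(-0.142), np.float64(-0.086)), (np.float64(0.308), np.float64(-0.142), np.float64(0.082)), (np.float64(0.309), np.float64(-0.142), np.float64(0.096))]
255 [(np.float64(-0.02), np.float64(0.012), np.float64(-0.03)), (np.float64(-0.02), np.float64(0.012), np.float64(-0.025)), (np.float64(-0.019), np.float64(0.011), np.float64(0.024)), (np.float64(-0.02), np.float64(0.012), np.float64(0.028))]
260 [(np.float64(-0.024), np.float64(0.012), np.float64(-0.029)), (np.float64(-0.025), np.float64(0.012), np.float64(-0.024)), (np.float64(-0.025), np.float64(0.012), np.float64(0.023)), (np.float64(-0.024), np.float64(0.012), np.float64(0.028))]
265 [(np.float64(-0.029), np.float64(0.012), np.float64(-0.028)), (np.float64(-0.03), np.float64(0.012), np.float64(-0.02
[... 2266 characters left out ...]
0334 0.0362] ((532.9138793945312, 223.76968383789062), (31.05584144592285, 26.546234130859375), 21.441694259643555)
hex_slug 0.46 385 [0.5975 0.2212 0.038 ] [0.0345 0.0381 0.0414] ((597.8814697265625, 220.90371704101562), (29.799816131591797, 33.16158676147461), 8.563485145568848)
hex_slug [(286, 160, 0.76), (215, 206, 0.34)]
bar 0.77 469 [0.536  0.1261 0.0339] [0.027  0.0321 0.0372] ((497.67059326171875, 156.09042358398438), (41.720054626464844, 140.82470703125), 52.07054901123047)
bar [(209, 159, 0.83)]
weight 0.83 937 [0.4676 0.0079 0.0356] [0.0119 0.0374 0.0393] ((461.933349609375, 100.00784301757812), (33.959739685058594, 232.05194091796875), 3.808286428451538)
weight [(110, 102, 0.66)]
```

View pics/crop.png

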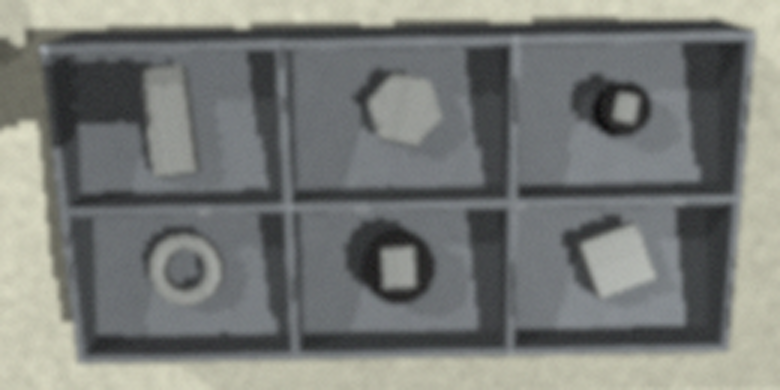

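Run:
```python
from h import *
o=r.get_obs(); print(o["tcp_pos"],Ro.from_rotvec(o["orientation"]).as_matrix().round(3)[:,2],r.finger_overhang,o["clock"])
f=grab("top");C=cloud(f)
b=(C[...,2]>0.035)&(C[...,2]<0.065)&(C[...,0]>0.45)&(C[...,0]<0.68)&(C[...,1]>.04)&(C[...,1]<.4)
n,l,s,_=cv2.connectedComponentsWithStats(b.astype(np.uint8)); P=C[l==1+s[1:,4].argmax()]
print(cv2.minAreaRect(P[:,:2].astype(np.float32)*1000), np.median(P[:,2]))
b=(C[...,2]>0.015)&(C[...,2]<0.15)&(C[...,0]>0.42)&(C[...,0]<0.66)&(C[...,1]<-.08)&(C[...,1]>-.42)
n,l,s,_=cv2.connectedComponentsWithStats(b.astype(np.uint8)); P=C[l==1+s[1:,4].argmax()]
print(len(P),P.min(0),P.max(0)); np.save("case_top.npy",P)
```

```text
[0.53398769 0.21578976 0.30641148] [-0.007  1.     0.   ] 0.008 3.45
((569.5447998046875, 206.5457305908203), (136.92759704589844, 250.24050903320312), 1.6567049026489258) 0.04824300158229411
1142 [ 0.46013693 -0.36934816  0.01513681] [ 0.56748041 -0.10445683  0.13291312]
```

Call:
play_rows([
  [0.1, 0.033, 0.003, -0.04, 0.02],
  [0.1, 0.067, 0.005, -0.08, 0.02],
  [0.1, 0.067, 0.005, -0.12, 0.02],
  [0.1, 0.067, 0.005, -0.16, 0.02],
  [0.1, 0.067, 0.005, -0.2, 0.02],
  [0.1, 0.067, 0.005, -0.22, 0.02],
  [0.1, 0.067, 0.005, -0.22, 0.02],
])

```text
clock: 4.2
tcp_pos: [0.5985, 0.2199, 0.0828]
orientation: [-1.228, 1.203, 1.233]
contact_force: [1.0, 0.4, -0.4]
grip_width: 0.0468
```

Run:
```python
from h import *
f=grab("scene"); o=r.get_obs(); print(o["tcp_pos"])
u,v=proj(f,o["tcp_pos"]).astype(int); print(u,v)
R=Ro.from_rotvec(o["orientation"]).as_matrix()
im=f["pixels"].copy()
for x in (0.008,-0.018):
  for s in (1,-1):
    a,b=proj(f,o["tcp_pos"]+R@[x,0,s*.028]); cv2.circle(im,(int(round(a)),int(round(b))),1,(0,0,255) if x>0 else (0,255,0),-1)
cv2.imwrite("pics/s1.png",cv2.resize(im[v-80:v+70,u-100:u+100],None,fx=4,fy=4,interpolation=cv2.INTER_NEAREST))
w=grab("wrist","w3.png")
```

```text
[0.600159   0.22040481 0.08523591]
400 273
```

View pics/s1.png

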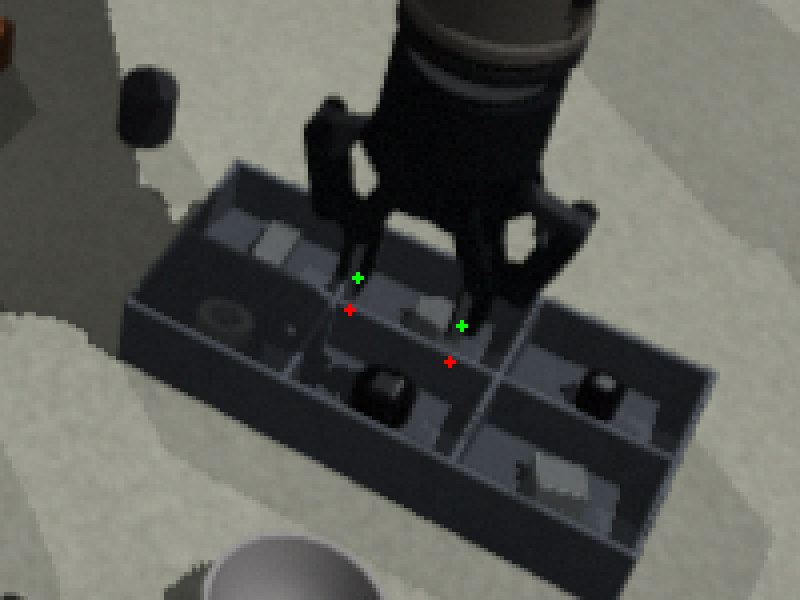

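View pics/w3.png

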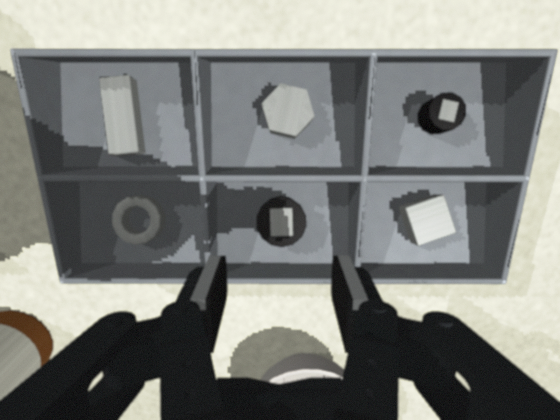

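Call:
play_rows([
  [0.1, 0, 0.001, -0.02, 0],
  [0.1, 0, 0.001, -0.035, 0],
  [0.1, 0, 0.001, -0.044, 0],
  [0.1, 0, 0.001, -0.049, 0],
  [0.1, 0, 0.001, -0.049, 0],
  [0.1, 0, 0.001, -0.049, 0],
])

```text
clock: 4.9
tcp_pos: [0.6014, 0.2219, 0.0379]
orientation: [-1.229, 1.196, 1.229]
contact_force: [-0.7, -0.5, -0.1]
grip_width: 0.047
```

```bash
cat > look.py <<'E'
from h import *
import sys
f=grab("scene"); o=r.get_obs(); print(o["clock"],o["tcp_pos"].round(4),o["contact_force"].round(2),o["grip_width"])
u,v=proj(f,o["tcp_pos"]).astype(int); u=min(max(u,100),460);v=min(max(v,80),350)
a=cv2.resize(f["pixels"][v-80:v+70,u-100:u+100],None,fx=3,fy=3,interpolation=cv2.INTER_CUBIC)
a=cv2.convertScaleAbs(a,alpha=1.6,beta=15)
w=grab("wrist")
b=cv2.resize(w["pixels"],(600,450)); b=cv2.convertScaleAbs(b,alpha=1.3,beta=10)
cv2.imwrite("pics/"+sys.argv[1]+"_s.png",a);cv2.imwrite("pics/"+sys.argv[1]+"_w.png",b)
E
python3 look.py a1
```

```text
4.95 [0.6015 0.2219 0.0381] [ 0.45 -0.77  0.03] 0.047087694886281665
```

View pics/a1_s.png

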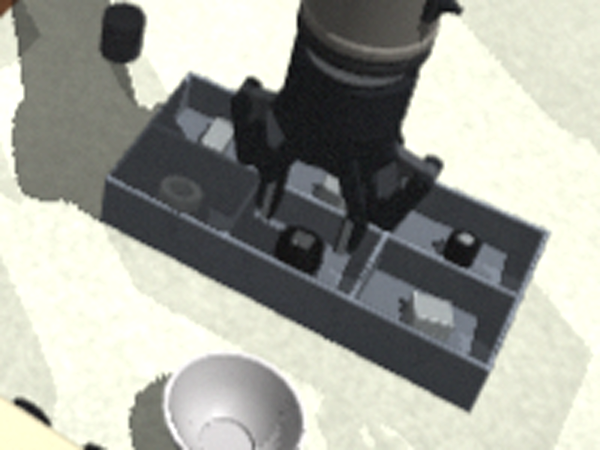

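View pics/a1_w.png

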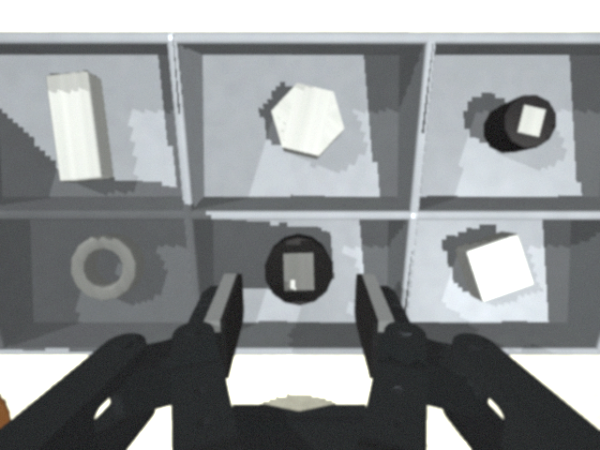

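Call:
play_rows([
  [0.1, -0.001, 0, -0.005, 0],
  [0.1, -0.001, 0, -0.01, 0],
  [0.1, -0.001, 0, -0.015, 0],
  [0.1, -0.001, 0, -0.015, 0],
])

```text
clock: 5.4
tcp_pos: [0.5992, 0.2215, 0.0213]
orientation: [-1.229, 1.198, 1.23]
contact_force: [0.2, -0.4, -0.3]
grip_width: 0.0467
```

```bash
python3 look.py a2
```

```text
5.45 [0.5995 0.2216 0.0217] [-0.66  0.22 -0.61] 0.046958988298251875
```

View pics/a2_s.png

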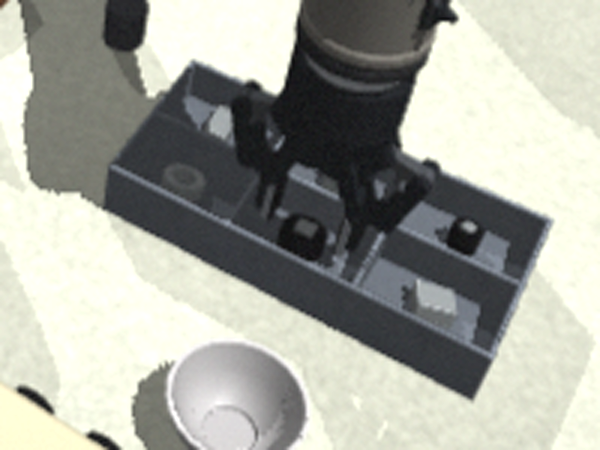

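View pics/a2_w.png

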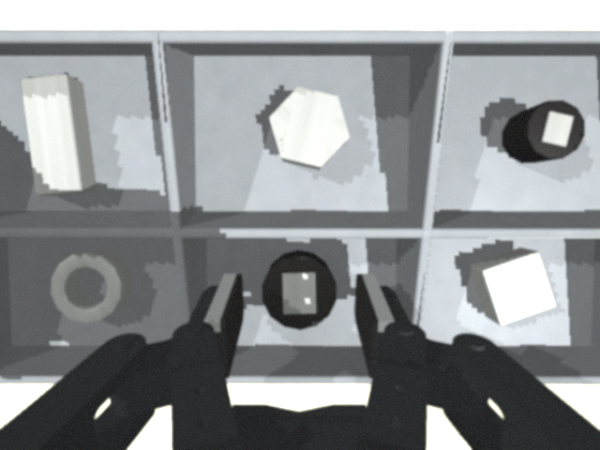

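Call:
play_rows([
  [0.1, 0, 0, -0.005, 0],
  [0.1, 0, 0, -0.009, 0],
  [0.1, 0, 0, -0.009, 0],
  [-0.4, 0, 0, -0.009, 0],
  [-0.4, 0, 0, -0.009, 0],
  [-0.4, 0, 0, -0.009, 0],
  [-0.4, 0, 0, -0.009, 0],
], force=40)

```text
clock: 6.2
tcp_pos: [0.6002, 0.2219, 0.0136]
orientation: [-1.229, 1.196, 1.229]
contact_force: [0.5, -0.4, 1.7]
grip_width: 0.03
```

```bash
python3 look.py a3
```

```text
6.25 [0.6002 0.2218 0.0136] [-0.45  0.4   1.49] 0.030113259636437673
```

View pics/a3_w.png

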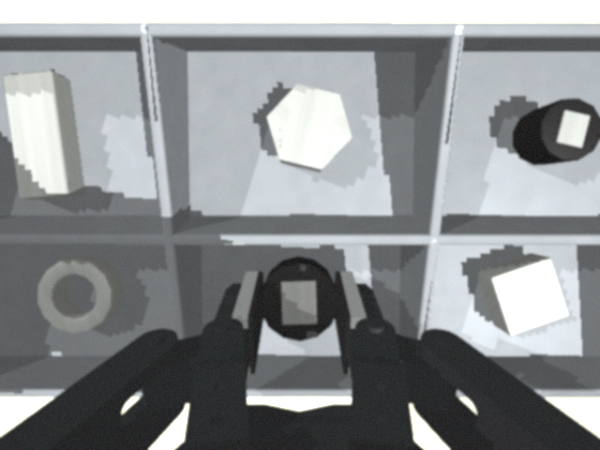

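Call:
play_rows([
  [-0.4, 0, 0, 0.01, 0],
  [-0.4, 0, 0, 0.03, 0],
  [-0.4, 0, 0, 0.06, 0],
  [-0.4, 0, 0, 0.1, 0],
  [-0.4, 0, 0, 0.15, 0],
  [-0.4, -0.01, 0, 0.2, 0],
  [-0.4, -0.03, -0.03, 0.23, 0],
  [-0.4, -0.05, -0.07, 0.25, 0],
  [-0.4, -0.07, -0.11, 0.25, 0],
  [-0.4, -0.09, -0.15, 0.25, 0],
])

```text
clock: 7.3
tcp_pos: [0.5093, 0.0704, 0.2649]
orientation: [-1.23, 1.194, 1.228]
contact_force: [0.6, 0.4, -0.3]
grip_width: 0.03
```

Call:
play_rows([
  [-0.4, 0, -0.04, 0, 0],
  [-0.4, 0, -0.08, 0, 0],
  [-0.4, 0, -0.12, 0, 0],
  [-0.4, 0, -0.16, 0, 0],
  [-0.4, 0, -0.2, 0, 0],
  [-0.4, 0, -0.24, 0, 0],
  [-0.4, 0, -0.28, 0, 0],
  [-0.4, 0, -0.3, 0, 0],
  [-0.4, 0, -0.3, 0, 0],
])

```text
clock: 8.2
tcp_pos: [0.5087, -0.2321, 0.2641]
orientation: [-1.226, 1.2, 1.224]
contact_force: [0.0, -0.2, -0.2]
grip_width: 0.03
```

```bash
python3 look.py a4
python3 - <<'E'
from h import *
f=grab("wrist","w4.png"); C=cloud(f); np.savez("w4.npz",C=C)
for l,z in [("case",0),("pocket0",.005),("lid_hinge",.036),("lid_tab",.12),("puck",.25)]:
    for u,v,c in pin(f,l)[:3]: print(l,round(u),round(v),round(c,2),at_z(f,u,v,z).round(4))
E
```

```text
8.25 [ 0.5093 -0.2296  0.2638] [-0.06  0.17 -0.25] 0.029995705182141515
case 271 156 0.7 [ 0.5056 -0.2377  0.    ]
pocket0 341 159 0.79 [ 0.507  -0.1534  0.005 ]
pocket0 199 151 0.72 [ 0.5014 -0.3227  0.005 ]
lid_hinge 270 197 0.93 [ 0.5464 -0.2369  0.036 ]
lid_tab 262 239 0.82 [ 0.5629 -0.2421  0.12  ]
puck 279 272 0.57 [ 0.5246 -0.2276  0.25  ]
```

View pics/a4_w.png

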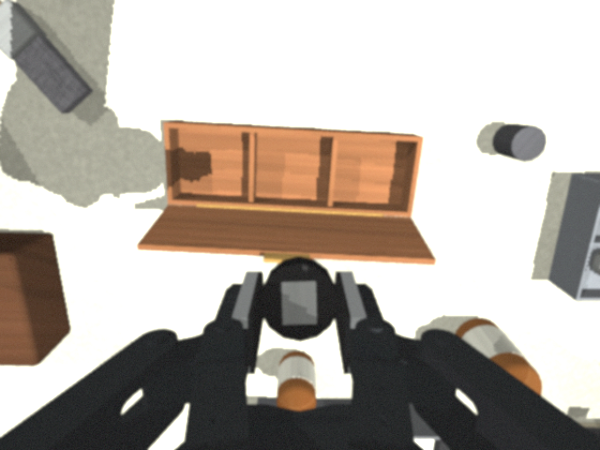

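Run:
```python
from h import *
C=np.load("w4.npz")["C"]
box=(C[...,0]>.44)&(C[...,0]<.62)&(C[...,1]<-.08)&(C[...,1]>-.4)
for lo,hi in ((.028,.042),(.0,.012)):
    b=box&(C[...,2]>lo)&(C[...,2]<hi)&(C[...,0]<.56)
    n,l,s,_=cv2.connectedComponentsWithStats(b.astype(np.uint8)); P=C[l==1+s[1:,4].argmax()]
    if lo>.02: print(len(P),np.median(P[:,2]),cv2.minAreaRect(P[:,:2].astype(np.float32)*1000),P[:,:2].min(0),P[:,:2].max(0))
b=box&(C[...,2]>.045)&(C[...,2]<.135); P=C[b]; c=P.mean(0); u,s,vt=np.linalg.svd(P-c,full_matrices=False); n=vt[2]; print(len(P),c,n, s/len(P)**.5, P[:,2].max(), "lid ang", np.degrees(np.arctan2(abs(n[2]),abs(n[0]))))
# front edge line
b=box&(C[...,2]>.028)&(C[...,2]<.042)
for y in np.arange(-.36,-.1,.02):
    k=b&(abs(C[...,1]-y)<.004); x=C[k][:,0]
    if len(x): print(round(y,3),x.min().round(4),x.max().round(4))
```

```text
4602 0.03393840891566094 ((503.9536437988281, -237.50811767578125), (263.0004577636719, 87.18741607666016), 88.23250579833984) [ 0.45669774 -0.36969119] [ 0.55081047 -0.10538319]
10356 [ 0.55428903 -0.24006329  0.08987324] [ 0.98497282 -0.03066741 -0.16996485] [0.07494186 0.02312632 0.00102016] 0.13007963331729372 lid ang 9.790425894135987
-0.36 0.4567 0.5432
-0.34 0.4572 0.5437
-0.32 0.4578 0.5449
-0.3 0.4584 0.5457
-0.28 0.4591 0.5463
-0.26 0.4597 0.5461
-0.24 0.4602 0.5469
-0.22 0.4608 0.5474
-0.2 0.4615 0.5482
-0.18 0.4624 0.5487
-0.16 0.463 0.5492
-0.14 0.4635 0.5503
-0.12 0.4641 0.5508
```

Call:
play_rows([
  [-0.4, -0.018, -0.04, -0.03, -0.05],
  [-0.4, -0.018, -0.08, -0.07, -0.05],
  [-0.4, -0.018, -0.092, -0.11, -0.05],
  [-0.4, -0.018, -0.092, -0.15, -0.05],
  [-0.4, -0.018, -0.092, -0.18, -0.05],
  [-0.4, -0.018, -0.092, -0.205, -0.05],
  [-0.4, -0.018, -0.092, -0.225, -0.05],
  [-0.4, -0.018, -0.092, -0.24, -0.05],
  [-0.4, -0.018, -0.092, -0.24, -0.05],
])

```text
clock: 9.5
tcp_pos: [0.491, -0.319, 0.0216]
orientation: [-1.19, 1.221, 1.196]
contact_force: [-0.8, 0.1, -0.7]
grip_width: 0.0298
```

```bash
python3 look.py a5
```

```text
9.55 [ 0.4918 -0.3198  0.023 ] [-0.16 -0.62  0.63] 0.03019412093957888
```

View pics/a5_w.png

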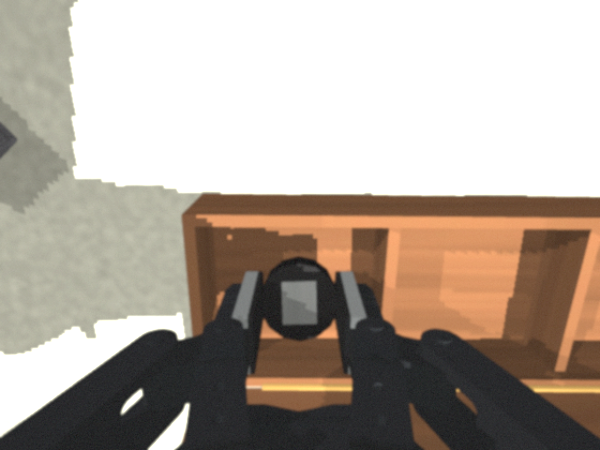

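View pics/a5_s.png

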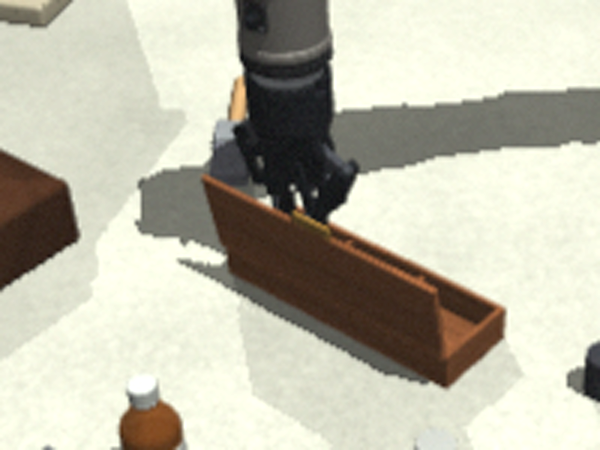

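Call:
play_rows([
  [-0.4, 0, -0.003, -0.006, 0],
  [-0.4, 0, -0.003, -0.012, 0],
  [-0.4, 0, -0.003, -0.016, 0],
  [-0.4, 0, -0.003, -0.018, 0],
  [-0.4, 0, -0.003, -0.018, 0],
])

```text
clock: 10.1
tcp_pos: [0.4918, -0.3231, 0.0051]
orientation: [-1.192, 1.22, 1.193]
contact_force: [-0.5, 0.0, 0.1]
grip_width: 0.0301
```

Call:
play_rows([
  [-0.4, 0, 0, -0.002, 0],
  [-0.4, 0, 0, -0.004, 0],
  [-0.4, 0, 0, -0.004, 0],
])

```text
clock: 10.4
tcp_pos: [0.4918, -0.3231, 0.0012]
orientation: [-1.192, 1.22, 1.193]
contact_force: [0.4, -0.8, -0.2]
grip_width: 0.03
```

Call:
play_rows([
  [-0.4, 0, 0, -0.001, 0],
  [-0.4, 0, 0, -0.002, 0],
  [-0.4, 0, 0, -0.003, 0],
  [-0.4, 0, 0, -0.003, 0],
])

```text
clock: 10.8
tcp_pos: [0.4927, -0.3233, -0.0008]
orientation: [-1.193, 1.219, 1.192]
contact_force: [-0.9, 1.2, 6.9]
grip_width: 0.0303
```

Call:
play_rows([
  [-0.4, 0, 0, -0.001, 0],
  [0.05, 0, 0, -0.001, 0],
  [0.05, 0, 0, 0.0, 0],
  [0.05, 0, 0, 0.0, 0],
  [0.05, 0, 0, 0.002, 0],
])

```text
clock: 11.3
tcp_pos: [0.4916, -0.3231, 0.0001]
orientation: [-1.192, 1.22, 1.193]
contact_force: [0.3, 0.2, -0.9]
grip_width: 0.0451
```

Call:
play_rows([
  [0.05, 0, 0, 0.01, 0],
  [0.05, 0, 0, 0.03, 0],
  [0.05, 0, 0, 0.06, 0],
  [0.05, 0, 0, 0.1, 0],
])

```text
clock: 11.7
tcp_pos: [0.4909, -0.3226, 0.1008]
orientation: [-1.19, 1.221, 1.195]
contact_force: [0.7, 0.0, 0.5]
grip_width: 0.0453
```

```bash
python3 look.py a6
```

```text
11.75 [ 0.4945 -0.3255  0.108 ] [ 0.79 -0.41  5.03] 0.04479335963960422
```

View pics/a6_w.png

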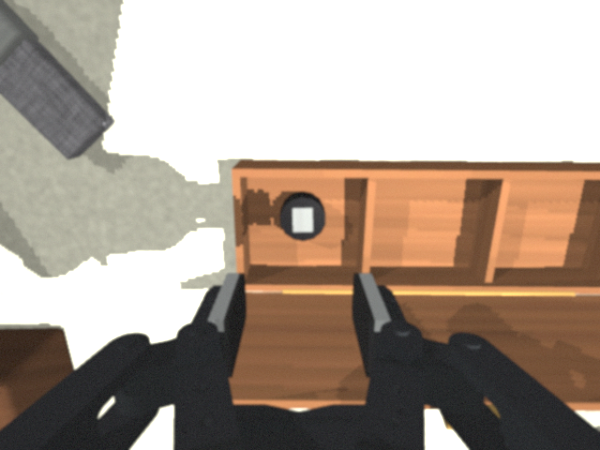

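Call:
play_rows([
  [0.1, 0, 0, 0.05, 0],
  [0.1, 0, 0.02, 0.1, 0],
  [0.1, 0, 0.06, 0.14, 0],
  [0.1, 0, 0.1, 0.14, 0],
  [0.1, 0, 0.15, 0.14, 0],
  [0.1, 0, 0.2, 0.14, 0],
  [0.1, 0, 0.25, 0.14, 0],
  [0.1, 0.01, 0.3, 0.14, 0],
  [0.1, 0.02, 0.35, 0.14, 0.03],
  [0.1, 0.03, 0.4, 0.13, 0.05],
])

```text
clock: 12.8
tcp_pos: [0.5219, 0.0752, 0.2326]
orientation: [-1.23, 1.193, 1.228]
contact_force: [1.2, -0.3, -0.6]
grip_width: 0.0471
```

Call:
play_rows([
  [0.1, 0.0, 0.04, -0.02, 0],
  [0.1, 0.0, 0.08, -0.04, 0],
  [0.1, 0.0, 0.1, -0.06, 0],
  [0.1, 0.0, 0.1, -0.07, 0],
  [0.1, 0.0, 0.1, -0.07, 0],
])

```text
clock: 13.3
tcp_pos: [0.52, 0.1722, 0.1598]
orientation: [-1.23, 1.2, 1.231]
contact_force: [0.2, -0.0, -0.1]
grip_width: 0.0472
```

```bash
cat > parts.py <<'E'
from h import *
f=grab("wrist","wp.png"); C=cloud(f); o=r.get_obs(); print(o["clock"],o["tcp_pos"].round(4),Ro.from_rotvec(o["orientation"]).as_matrix()[:,2].round(3))
n=np.array([-np.sin(np.radians(15)),0,np.cos(np.radians(15))])
for l,h in [("hex_slug",.014),("bar",.012)]:
    for q in r.outline_of(f,l)[:2]:
        P=C[cv2.erode(q["mask"].astype(np.uint8),np.ones((3,3)))>0]; b=q["bbox"]
        c=np.median(P,0); 
        # top face points only: within 2.5mm of the plane with normal n at top quantile
        d=(C-c)@n; dd=d[q["mask"]]; t=np.percentile(dd[abs(dd)<.02],60)
        m=q["mask"]&(abs(d-t)<.003)
        k,lab,s,_=cv2.connectedComponentsWithStats(m.astype(np.uint8)); m=lab==1+s[1:,4].argmax()
        Q=C[m]; e1=np.array([n[2],0,-n[0]]); e2=np.array([0,1,0])
        U=np.c_[(Q-c)@e1,(Q-c)@e2]*1000
        hull=cv2.convexHull(U.astype(np.float32)); rc=cv2.minAreaRect(U.astype(np.float32))
        ctr=c+e1*rc[0][0]/1000+e2*rc[0][1]/1000+n*t
        print(l,round(q["conf"],2),m.sum(),"ctr",ctr.round(4),"rect",rc)
        ap=cv2.approxPolyDP(hull,2.0,True)[:,0]; print(ap.round(1).tolist())
        # support width vs angle
        for a in range(0,180,10):
            w=U@[np.cos(np.radians(a)),np.sin(np.radians(a))]; print(a,round(np.ptp(w),1),end="; ")
        print()
E
python3 parts.py
```

```text
13.35 [0.521  0.1715 0.1609] [-0.026  1.    -0.001]
hex_slug 0.76 873 ctr [0.5311 0.2229 0.0335] rect ((0.4961528778076172, 0.9707717895507812), (27.05784797668457, 29.954078674316406), 48.83531951904297)
[[14.5, 5.300000190734863], [3.200000047683716, 16.0], [-8.600000381469727, 12.600000381469727], [-12.0, 9.399999618530273], [-14.100000381469727, -3.799999952316284], [-3.700000047683716, -13.300000190734863], [11.600000381469727, -9.0]]
0 28.8; 10 29.8; 20 30.1; 30 29.4; 40 28.2; 50 27.1; 60 28.8; 70 30.1; 80 30.4; 90 29.8; 100 28.4; 110 27.2; 120 28.8; 130 29.8; 140 29.9; 150 29.7; 160 28.5; 170 27.3; 
bar 0.87 1112 ctr [0.5362 0.1248 0.0322] rect ((0.3929004669189453, -0.6662311553955078), (44.92890930175781, 18.246280670166016), 7.5778398513793945)
[[23.299999237060547, -5.800000190734863], [20.399999618530273, 11.199999809265137], [-22.5, 5.099999904632568], [-20.299999237060547, -11.600000381469727]]
0 45.9; 10 45.0; 20 46.4; 30 46.9; 40 45.9; 50 43.7; 60 40.1; 70 35.3; 80 29.5; 90 22.8; 100 19.6; 110 26.5; 120 32.7; 130 38.0; 140 42.2; 150 45.2; 160 46.9; 170 47.1;
```

View pics/wp.png

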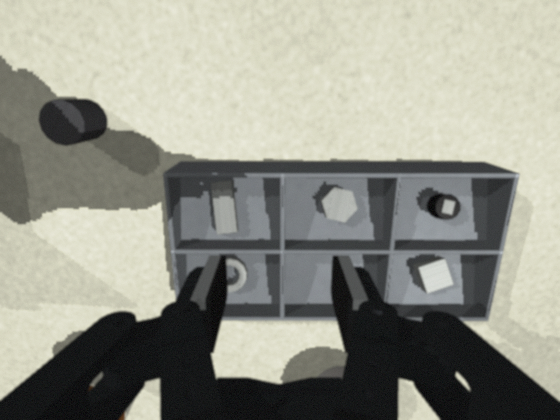

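Call:
play_rows([
  [0.0, 0.006, 0.03, 0, 0.12],
  [0.0, 0.012, 0.0515, -0.03, 0.24],
  [0.0, 0.012, 0.0515, -0.06, 0.32],
  [0.0, 0.012, 0.0515, -0.09, 0.32],
  [0.0, 0.012, 0.0515, -0.11, 0.32],
  [0.0, 0.012, 0.0515, -0.122, 0.32],
  [0.0, 0.012, 0.0515, -0.122, 0.32],
  [0.0, 0.012, 0.0515, -0.122, 0.32],
])

```text
clock: 14.25
tcp_pos: [0.5342, 0.2243, 0.0403]
orientation: [-1.46, 1.024, 1.458]
contact_force: [-0.4, 0.5, 0.1]
grip_width: 0.0426
```

```bash
python3 look.py b1
```

```text
14.3 [0.5344 0.2246 0.0406] [0.6  0.29 0.  ] 0.042443183297869516
```

View pics/b1_w.png

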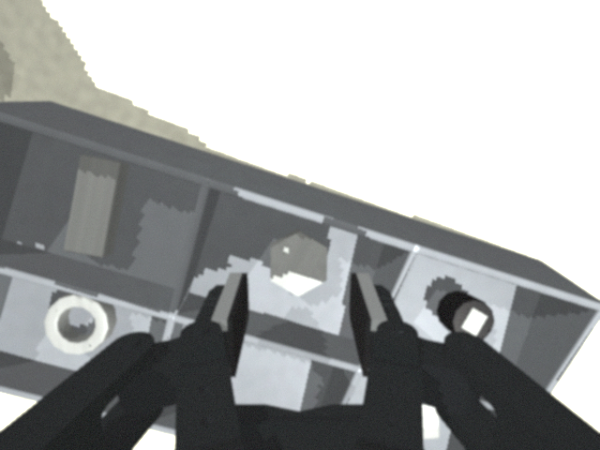

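Call:
play_rows([
  [0.0, -0.001, -0.001, -0.01, 0],
  [0.0, -0.001, -0.001, -0.018, 0],
  [0.0, -0.001, -0.001, -0.024, 0],
  [0.0, -0.001, -0.001, -0.027, 0],
  [0.0, -0.001, -0.001, -0.027, 0],
])

```text
clock: 14.85
tcp_pos: [0.5318, 0.2233, 0.0114]
orientation: [-1.46, 1.026, 1.461]
contact_force: [0.4, -0.3, -0.1]
grip_width: 0.0429
```

```bash
python3 look.py b2
```

```text
14.9 [0.532  0.2235 0.0118] [0.01 0.16 0.25] 0.04282844141257196
```

View pics/b2_w.png

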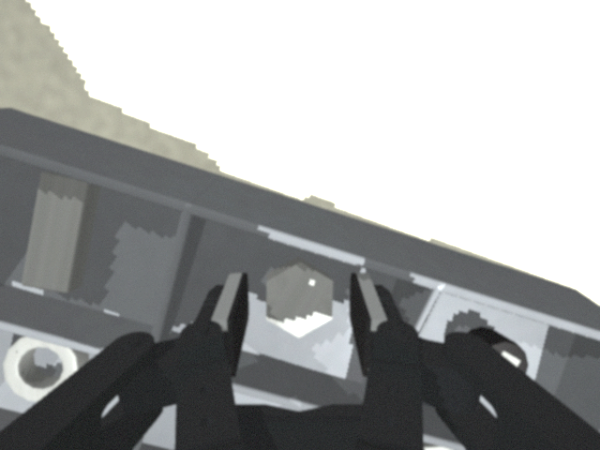

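Call:
play_rows([
  [-0.5, 0, 0, 0.001, 0],
  [-0.5, 0, 0, 0.001, 0],
  [-0.5, 0, 0, 0.001, 0],
  [-0.5, 0, 0, 0.001, 0],
  [-0.5, 0, 0, 0.001, 0],
  [-0.5, 0, 0, 0.01, 0],
  [-0.5, 0, 0, 0.03, 0],
  [-0.5, 0, 0, 0.06, 0],
  [-0.5, 0, 0, 0.09, 0],
  [-0.5, 0, 0, 0.12, 0],
], force=50)

```text
clock: 15.95
tcp_pos: [0.5321, 0.2233, 0.1336]
orientation: [-1.46, 1.025, 1.46]
contact_force: [-0.4, 1.0, -0.3]
grip_width: 0.0249
```

```bash
python3 look.py b3
```

```text
16.0 [0.535  0.2246 0.1387] [2.   0.4  2.06] 0.025347330376130985
```

View pics/b3_w.png

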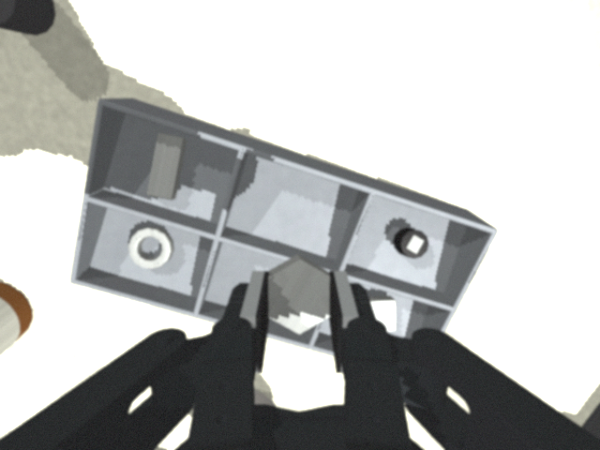

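Call:
play_rows([
  [-0.5, 0, 0, 0.04, -0.08],
  [-0.5, 0, -0.03, 0.08, -0.16],
  [-0.5, -0.01, -0.07, 0.11, -0.24],
  [-0.5, -0.02, -0.11, 0.12, -0.32],
  [-0.5, -0.03, -0.15, 0.12, -0.38],
  [-0.5, -0.04, -0.2, 0.12, -0.38],
  [-0.5, -0.041, -0.25, 0.12, -0.38],
  [-0.5, -0.041, -0.3, 0.12, -0.38],
  [-0.5, -0.041, -0.35, 0.12, -0.38],
  [-0.5, -0.041, -0.4, 0.12, -0.38],
])

```text
clock: 17.05
tcp_pos: [0.4905, -0.1773, 0.2519]
orientation: [-1.185, 1.224, 1.185]
contact_force: [1.3, 0.1, -0.3]
grip_width: 0.0253
```

Call:
play_rows([
  [-0.5, 0, -0.04, -0.03, 0],
  [-0.5, 0, -0.062, -0.06, 0],
  [-0.5, 0, -0.062, -0.1, 0],
  [-0.5, 0, -0.062, -0.14, 0],
  [-0.5, 0, -0.062, -0.17, 0],
  [-0.5, 0, -0.062, -0.195, 0],
  [-0.5, 0, -0.062, -0.215, 0],
  [-0.5, 0, -0.062, -0.23, 0],
  [-0.5, 0, -0.062, -0.23, 0],
])

```text
clock: 17.95
tcp_pos: [0.4897, -0.2368, 0.0202]
orientation: [-1.183, 1.226, 1.188]
contact_force: [0.4, -1.0, -0.0]
grip_width: 0.0252
```

```bash
python3 look.py b4
```

```text
18.0 [ 0.4905 -0.2373  0.0215] [ 0.69 -0.93 -1.23] 0.025032389871949553
```

View pics/b4_w.png

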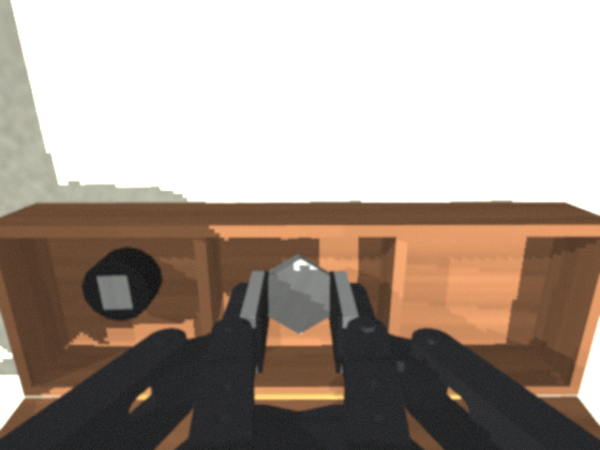

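Call:
play_rows([
  [-0.5, 0.002, 0, -0.006, 0],
  [-0.5, 0.002, 0, -0.012, 0],
  [-0.5, 0.002, 0, -0.017, 0],
  [-0.5, 0.002, 0, -0.02, 0],
  [-0.5, 0.002, 0, -0.02, 0],
])

```text
clock: 18.55
tcp_pos: [0.4928, -0.2374, 0.0017]
orientation: [-1.184, 1.225, 1.186]
contact_force: [0.4, 0.4, -0.0]
grip_width: 0.0252
```

Call:
play_rows([
  [-0.5, 0, 0, -0.001, 0],
  [-0.5, 0, 0, -0.002, 0],
  [-0.5, 0, 0, -0.002, 0],
])

```text
clock: 18.85
tcp_pos: [0.4934, -0.2376, 0.0003]
orientation: [-1.185, 1.224, 1.185]
contact_force: [-0.1, -0.3, 0.6]
grip_width: 0.0251
```

Call:
play_rows([
  [-0.5, 0, 0, -0.001, 0],
  [-0.5, 0, 0, -0.002, 0],
  [-0.5, 0, 0, -0.002, 0],
])

```text
clock: 19.15
tcp_pos: [0.4939, -0.2377, -0.0006]
orientation: [-1.185, 1.223, 1.184]
contact_force: [-1.9, 1.5, 13.5]
grip_width: 0.0249
```

Touching down; release.

Call:
play_rows([
  [-0.5, 0, 0, 0.001, 0],
  [-0.05, 0, 0, 0.001, 0],
  [-0.05, 0, 0, 0.001, 0],
  [-0.05, 0, 0, 0.001, 0],
  [-0.05, 0, 0, 0.006, 0],
  [-0.05, 0, 0, 0.02, 0],
  [-0.05, 0, 0, 0.05, 0],
  [-0.05, 0, 0, 0.09, 0],
  [-0.05, 0, 0, 0.14, 0],
])

```text
clock: 20.05
tcp_pos: [0.492, -0.2371, 0.1394]
orientation: [-1.183, 1.226, 1.187]
contact_force: [1.1, -0.1, -0.0]
grip_width: 0.0404
```

```bash
python3 look.py b5
```

```text
20.1 [ 0.4965 -0.24    0.1478] [ 2.   -2.58  5.2 ] 0.04042882248502769
```

View pics/b5_w.png

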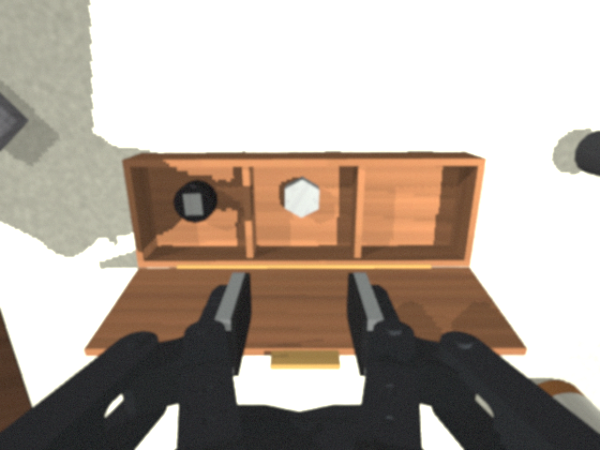

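Call:
play_rows([
  [-0.25, 0, 0.02, 0.05, 0],
  [-0.25, 0, 0.06, 0.09, 0],
  [-0.25, 0, 0.1, 0.1, 0],
  [-0.25, 0.01, 0.15, 0.1, 0.04],
  [-0.25, 0.02, 0.2, 0.1, 0.08],
  [-0.25, 0.03, 0.25, 0.1, 0.12],
  [-0.25, 0.04, 0.3, 0.1, 0.17],
  [-0.25, 0.0415, 0.34, 0.09, 0.17],
  [-0.25, 0.0415, 0.365, 0.05, 0.17],
  [-0.25, 0.0415, 0.365, 0.01, 0.17],
])

```text
clock: 21.15
tcp_pos: [0.5352, 0.1333, 0.1485]
orientation: [-1.314, 1.133, 1.314]
contact_force: [0.2, 0.1, -1.2]
grip_width: 0.0318
```

Call:
play_rows([
  [-0.25, 0, 0, -0.04, 0],
  [-0.25, 0, 0, -0.07, 0],
  [-0.25, 0, 0, -0.095, 0],
  [-0.25, 0, 0, -0.11, 0],
  [-0.25, 0, 0, -0.11, 0],
])

```text
clock: 21.65
tcp_pos: [0.5335, 0.127, 0.037]
orientation: [-1.309, 1.144, 1.311]
contact_force: [0.1, 0.4, -0.5]
grip_width: 0.0324
```

```bash
python3 look.py c1
```

```text
21.7 [0.5346 0.1273 0.0383] [-0.26 -0.19 -0.1 ] 0.03228884081289695
```

View pics/c1_w.png

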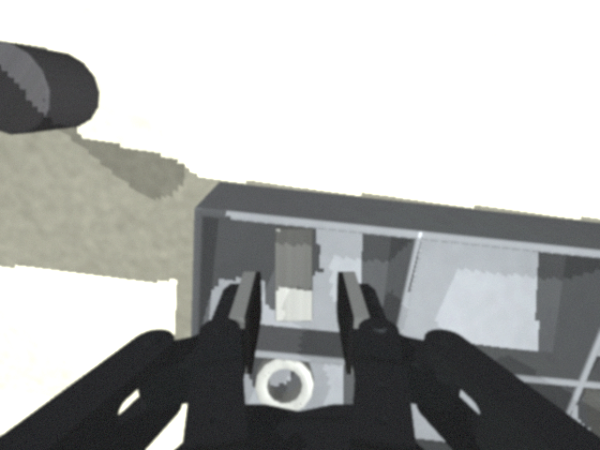

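Call:
play_rows([
  [-0.25, 0.003, -0.002, -0.01, 0],
  [-0.25, 0.003, -0.002, -0.018, 0],
  [-0.25, 0.003, -0.002, -0.023, 0],
  [-0.25, 0.003, -0.002, -0.025, 0],
  [-0.25, 0.003, -0.002, -0.025, 0],
])

```text
clock: 22.25
tcp_pos: [0.5374, 0.1255, 0.0128]
orientation: [-1.309, 1.142, 1.31]
contact_force: [-0.1, 0.7, 0.2]
grip_width: 0.0319
```

```bash
python3 look.py c2
```

```text
22.3 [0.5377 0.1255 0.013 ] [ 0.34  0.57 -0.2 ] 0.03189793305525407
```

View pics/c2_w.png

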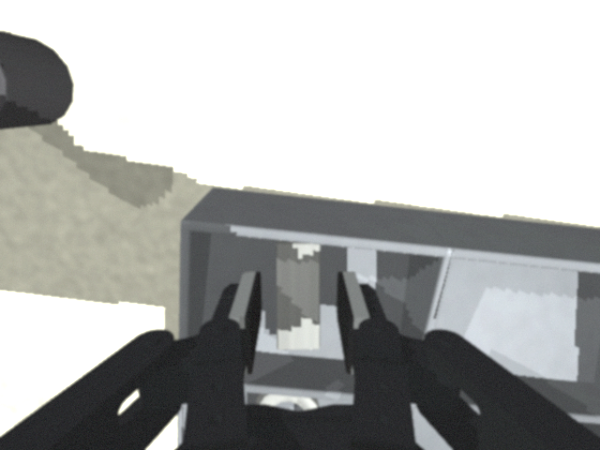

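Call:
play_rows([
  [-0.7, 0, 0, 0.0, 0],
  [-0.7, 0, 0, 0.0, 0],
  [-0.7, 0, 0, 0.0, 0],
  [-0.7, 0, 0, 0.0, 0],
  [-0.7, 0, 0, 0.0, 0],
  [-0.7, 0, 0, 0.01, 0],
  [-0.7, 0, 0, 0.03, 0],
  [-0.7, 0, 0, 0.06, 0],
  [-0.7, 0, 0, 0.09, 0],
  [-0.7, 0, 0, 0.12, 0],
], force=60)

```text
clock: 23.35
tcp_pos: [0.5375, 0.1253, 0.1346]
orientation: [-1.309, 1.141, 1.309]
contact_force: [0.7, 0.3, -0.4]
grip_width: 0.0155
```

```bash
python3 look.py c3
```

```text
23.4 [0.5405 0.126  0.1394] [1.9  0.2  2.92] 0.01571483211518767
```

View pics/c3_w.png

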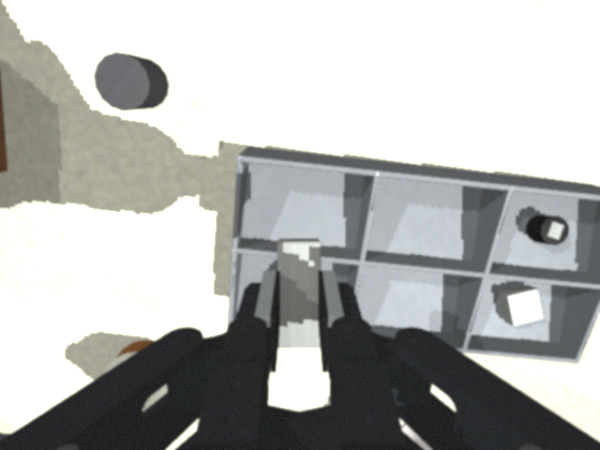

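Call:
play_rows([
  [-0.7, 0, 0, 0.04, 0],
  [-0.7, -0.01, -0.02, 0.08, -0.05],
  [-0.7, -0.02, -0.06, 0.1, -0.1],
  [-0.7, -0.03, -0.1, 0.1, -0.17],
  [-0.7, -0.0425, -0.14, 0.1, -0.17],
  [-0.7, -0.0425, -0.18, 0.1, -0.17],
  [-0.7, -0.0425, -0.22, 0.1, -0.17],
  [-0.7, -0.0425, -0.25, 0.1, -0.17],
  [-0.7, -0.0425, -0.278, 0.09, -0.17],
  [-0.7, -0.0425, -0.278, 0.06, -0.17],
])

```text
clock: 24.45
tcp_pos: [0.4963, -0.1577, 0.1949]
orientation: [-1.185, 1.225, 1.175]
contact_force: [1.0, 1.0, -0.4]
grip_width: 0.0159
```

Call:
play_rows([
  [-0.7, 0, 0, -0.04, 0],
  [-0.7, 0, 0, -0.08, 0],
  [-0.7, 0, 0, -0.115, 0],
  [-0.7, 0, 0, -0.14, 0],
  [-0.7, 0, 0, -0.16, 0],
  [-0.7, 0, 0, -0.17, 0],
  [-0.7, 0, 0, -0.17, 0],
])

```text
clock: 25.15
tcp_pos: [0.4941, -0.1523, 0.022]
orientation: [-1.183, 1.226, 1.187]
contact_force: [-0.7, -0.7, 0.2]
grip_width: 0.0158
```

```bash
python3 look.py c4
```

```text
25.2 [ 0.4949 -0.1526  0.023 ] [-0.31 -0.6  -0.41] 0.015504175982479633
```

View pics/c4_w.png

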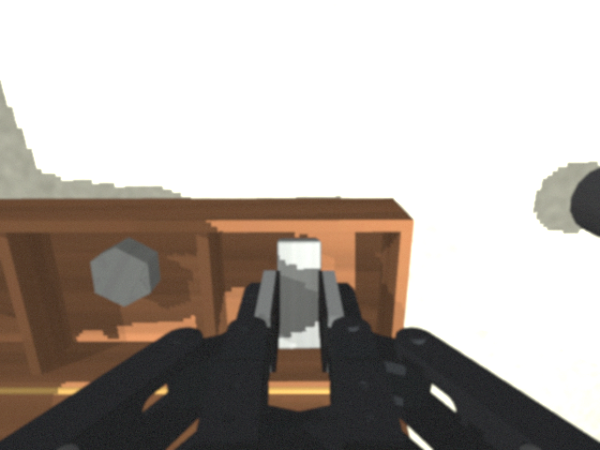

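Call:
play_rows([
  [-0.7, 0.004, 0, -0.006, 0],
  [-0.7, 0.004, 0, -0.012, 0],
  [-0.7, 0.004, 0, -0.017, 0],
  [-0.7, 0.004, 0, -0.019, 0],
  [-0.7, 0.004, 0, -0.019, 0],
])

```text
clock: 25.75
tcp_pos: [0.4989, -0.1524, 0.0038]
orientation: [-1.185, 1.225, 1.186]
contact_force: [1.0, -0.7, 0.1]
grip_width: 0.0157
```

Call:
play_rows([
  [-0.7, 0, 0, -0.001, 0],
  [-0.7, 0, 0, -0.002, 0],
  [-0.7, 0, 0, -0.002, 0],
])

```text
clock: 26.05
tcp_pos: [0.4992, -0.1525, 0.0021]
orientation: [-1.185, 1.225, 1.185]
contact_force: [0.3, 0.1, -0.8]
grip_width: 0.0159
```

Call:
play_rows([
  [-0.7, 0, 0, -0.001, 0],
  [-0.7, 0, 0, -0.002, 0],
  [-0.7, 0, 0, -0.002, 0],
])

```text
clock: 26.35
tcp_pos: [0.4997, -0.1526, 0.0009]
orientation: [-1.185, 1.224, 1.184]
contact_force: [-0.9, 0.5, 8.9]
grip_width: 0.0156
```

Call:
play_rows([
  [-0.7, 0, 0, -0.001, 0],
  [-0.7, 0, 0, -0.002, 0],
  [-0.7, 0, 0, -0.002, 0],
])

```text
clock: 26.65
tcp_pos: [0.5007, -0.1526, -0.0003]
orientation: [-1.186, 1.222, 1.183]
contact_force: [-2.6, 1.7, 16.7]
grip_width: 0.0154
```

Call:
play_rows([
  [-0.7, 0, 0, 0.001, 0],
  [-0.3, 0, 0, 0.001, 0],
  [-0.3, 0, 0, 0.001, 0],
  [-0.3, 0, 0, 0.001, 0],
  [-0.3, 0, 0, 0.006, 0],
  [-0.3, 0, 0, 0.02, 0],
  [-0.3, 0, 0, 0.05, 0],
  [-0.3, 0, 0, 0.09, 0],
  [-0.3, 0, 0, 0.14, 0],
  [-0.3, -0.03, -0.03, 0.18, 0],
])

```text
clock: 27.65
tcp_pos: [0.4774, -0.1758, 0.1764]
orientation: [-1.192, 1.217, 1.186]
contact_force: [1.0, -1.3, 0.8]
grip_width: 0.03
```

Call:
play_rows([
  [-0.6, -0.03, -0.04, 0.02, 0],
  [-1, -0.03, -0.06, 0.02, 0],
  [-1, -0.03, -0.06, 0.02, 0],
])

```text
clock: 27.95
tcp_pos: [0.4425, -0.242, 0.1947]
orientation: [-1.183, 1.226, 1.177]
contact_force: [-0.2, 0.4, -0.1]
grip_width: 0.0001
```

```bash
python3 look.py c5
python3 - <<'E'
from h import *
f=grab("wrist"); C=cloud(f)
for l in ("puck","hex_slug","bar"):
    q=r.outline_of(f,l)[0]; P=C[cv2.erode(q["mask"].astype(np.uint8),np.ones((3,3)))>0]
    top=np.percentile(P[:,2],80); Q=P[abs(P[:,2]-np.median(P[:,2]))<.004]
    A=np.c_[Q[:,:2]-Q[:,:2].mean(0),np.ones(len(Q))]; s=np.linalg.lstsq(A,Q[:,2],rcond=None)[0]
    print(l,round(q["conf"],2),len(P),Q.mean(0).round(4),"slope",s[:2].round(3))
box=(C[...,0]>.44)&(C[...,0]<.66)&(C[...,1]<-.08)&(C[...,1]>-.4)&(C[...,2]>.045)&(C[...,2]<.135)
P=C[box]; c=P.mean(0); n=np.linalg.svd(P-c,full_matrices=False)[2][2]; print(c,n,P.min(0),P.max(0))
for u,v,cc in pin(f,"lid_tab")[:2]: print(u,v,cc,C[int(v),int(u)],at_z(f,u,v,.124))
E
```

```text
28.0 [ 0.443  -0.2397  0.1938] [0.96 0.89 1.05] 3.907065208333677e-05
puck 0.89 728 [ 0.493  -0.3225  0.021 ] slope [ 0.025 -0.015]
hex_slug 0.97 512 [ 0.4928 -0.2382  0.0169] slope [0.02  0.002]
bar 0.67 716 [ 0.4985 -0.1542  0.0149] slope [0.001 0.029]
[ 0.55140409 -0.23220337  0.07155294] [ 0.98718861 -0.03061011 -0.15659397] [ 0.54242025 -0.37018312  0.0450002 ] [ 0.56449812 -0.10795053  0.12946161]
282.576 352.38 0.79 [ 0.55987115 -0.23986491  0.12319032] [ 0.55954758 -0.23941087  0.124     ]
```

View pics/c5_w.png

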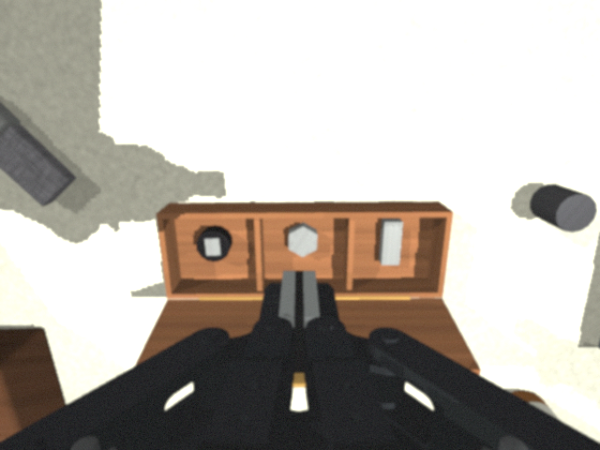

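View pics/c5_s.png

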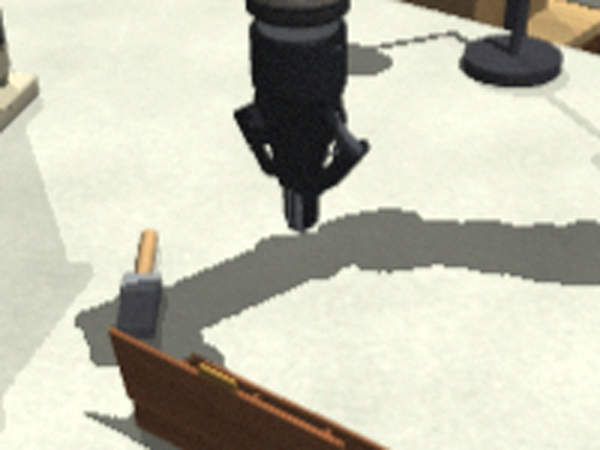

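Call:
play_rows([
  [-1, 0.04, 0, 0.01, 0],
  [-1, 0.08, 0, 0.01, 0],
  [-1, 0.12, 0, 0.01, 0],
  [-1, 0.16, 0, 0.0, 0],
  [-1, 0.16, 0, -0.04, 0],
  [-1, 0.16, 0, -0.08, 0],
  [-1, 0.16, 0, -0.1, 0],
  [-1, 0.16, 0, -0.1, 0],
])

```text
clock: 29.1
tcp_pos: [0.6012, -0.2363, 0.0884]
orientation: [-1.181, 1.228, 1.192]
contact_force: [-0.7, 0.6, -0.2]
grip_width: 0.0005
```

```bash
python3 look.py d1
```

```text
29.15 [ 0.6026 -0.2372  0.0909] [0.27 0.   0.63] -0.00014176308593198686
```

View pics/d1_s.png

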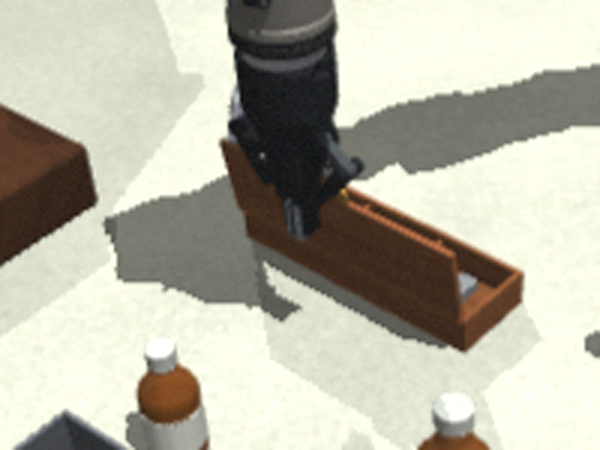

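Call:
play_rows([
  [-1, -0.014, 0, 0.003, 0],
  [-1, -0.027, 0, 0.004, 0],
  [-1, -0.04, 0, 0.005, 0],
  [-1, -0.053, 0, 0.005, 0],
  [-1, -0.065, 0, 0.003, 0],
  [-1, -0.078, 0, -0.001, 0],
  [-1, -0.078, 0, -0.001, 0],
])

```text
clock: 29.9
tcp_pos: [0.5227, -0.2382, 0.0909]
orientation: [-1.182, 1.226, 1.186]
contact_force: [-0.3, 0.2, -0.3]
grip_width: 0.0001
```

```bash
python3 look.py d2
```

```text
29.95 [ 0.524  -0.2382  0.0912] [-0.17 -0.29  0.11] -0.0001576014559596896
```

View pics/d2_s.png

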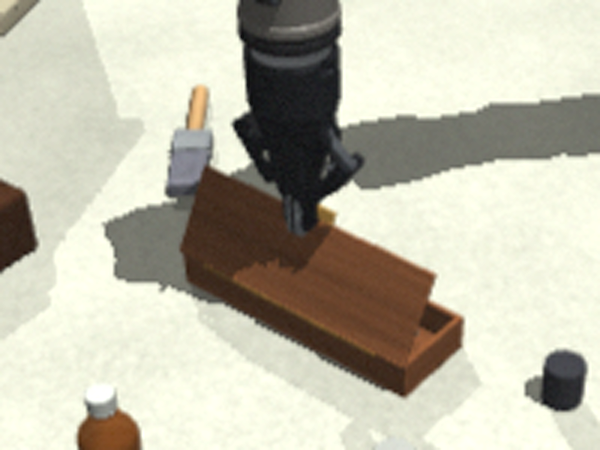

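Call:
play_rows([
  [-1, -0.008, 0, -0.006, 0],
  [-1, -0.016, 0, -0.013, 0],
  [-1, -0.023, 0, -0.02, 0],
  [-1, -0.029, 0, -0.027, 0],
  [-1, -0.034, 0, -0.036, 0],
  [-1, -0.038, 0, -0.045, 0],
  [-1, -0.041, 0, -0.053, 0],
  [-1, -0.042, 0, -0.059, 0],
  [-1, -0.042, 0, -0.059, 0],
])

```text
clock: 30.9
tcp_pos: [0.4827, -0.2381, 0.0314]
orientation: [-1.184, 1.226, 1.186]
contact_force: [-0.3, -0.8, -0.3]
grip_width: -0.0003
```

```bash
python3 look.py d3
```

```text
30.95 [ 0.4831 -0.2383  0.0319] [0.27 0.39 1.09] 0.00016188473084579054
```

View pics/d3_s.png

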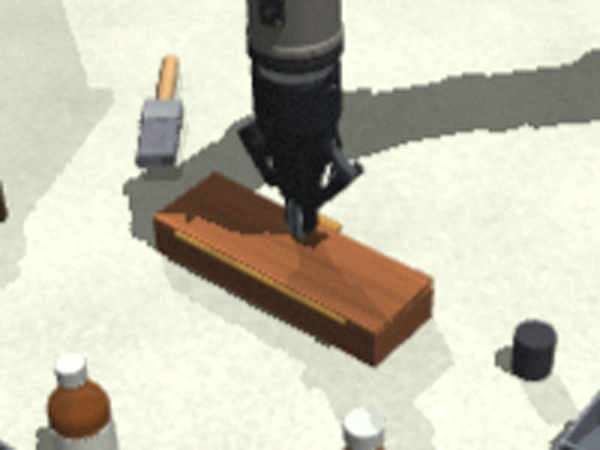

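Nearly shut; press down gently.

Call:
play_rows([
  [-1, -0.003, 0, -0.002, 0],
  [-1, -0.003, 0, -0.004, 0],
  [-1, -0.003, 0, -0.005, 0],
  [-1, -0.003, 0, -0.005, 0],
])

```text
clock: 31.4
tcp_pos: [0.4804, -0.2382, 0.0274]
orientation: [-1.185, 1.225, 1.185]
contact_force: [-0.2, -0.6, -0.5]
grip_width: 0.0001
```

Call:
play_rows([
  [-1, 0, 0, -0.001, 0],
  [-1, 0, 0, -0.002, 0],
  [-1, 0, 0, -0.002, 0],
])

```text
clock: 31.7
tcp_pos: [0.4806, -0.2382, 0.027]
orientation: [-1.184, 1.223, 1.185]
contact_force: [-5.7, 3.2, 20.1]
grip_width: 0.0003
```

Call:
play_rows([
  [-1, 0, 0, 0.002, 0],
  [-1, 0, 0, 0.02, 0],
  [-1, 0, 0, 0.05, 0],
  [-1, 0, 0, 0.09, 0],
  [-1, 0, 0, 0.13, 0],
  [-1, -0.02, 0, 0.17, 0],
  [-1, -0.03, 0, 0.2, 0],
  [-1, -0.03, 0, 0.2, 0],
])

```text
clock: 32.5
tcp_pos: [0.4514, -0.2397, 0.2294]
orientation: [-1.188, 1.221, 1.178]
contact_force: [0.7, -0.0, 0.5]
grip_width: -0.0
```

```bash
python3 look.py d4
python3 - <<'E'
from h import *
f=grab("wrist"); C=cloud(f)
b=(C[...,0]>.47)&(C[...,0]<.54)&(C[...,1]<-.12)&(C[...,1]>-.355)&(C[...,2]<.1)&(C[...,2]>.02)
P=C[b]; A=np.c_[P[:,:2]-P[:,:2].mean(0),np.ones(len(P))]; s=np.linalg.lstsq(A,P[:,2],rcond=None)[0]; print(len(P),s)
f=grab("top","t2.png")
z={"weight":0,"amber_bottle":0,"small_bottle":0,"dish":0,"brush":0}
for l in z: print(l,[(at_z(f,u,v,0)[:2].round(3),round(c,2)) for u,v,c in pin(f,l)[:1]])
E
```

```text
32.55 [ 0.4513 -0.2387  0.2273] [-0.48  0.27  0.53] 0.000455434453332132
13897 [-2.02513626e-04 -8.89126909e-05  4.00031757e-02]
weight [(array([ 0.476, -0.003]), 0.42)]
amber_bottle [(array([0.719, 0.009]), 0.55)]
small_bottle [(array([ 0.782, -0.213]), 0.51)]
dish [(array([0.753, 0.244]), 0.84)]
brush [(array([ 0.374, -0.529]), 0.69)]
```

View pics/d4_s.png

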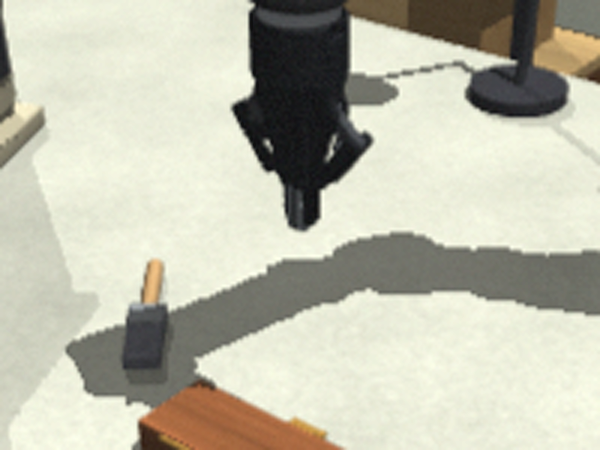

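View pics/t2.png

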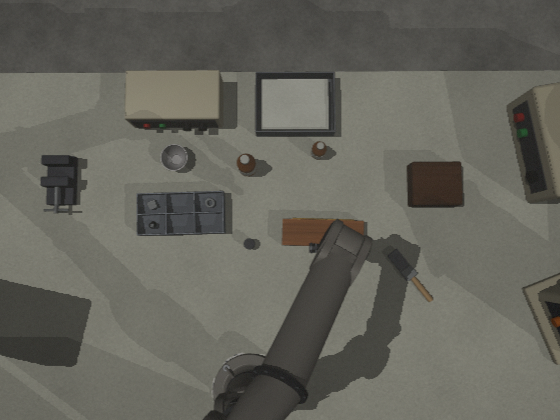

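Run:
```python
from bench import r
print(r.hand_in())
```

```text
the job is handed in; nothing more can be done
None
```

The large sample, hex slug and bar are in the case, one to a pocket, and the lid is shut. I handed the job in at about 33 s of the 72 s allowed. `hand_in` gave no verdict.

- **Parts:** The sample is in pocket2, the hex slug in pocket1 and the bar in pocket0. I lowered each until it touched the floor before letting go. With the lid still open, the depth check gave slopes of 0.03 or less on all three. Each was about 6 to 10 mm from its pocket centre, and the sample's polished face was up.
- **Lid:** I pushed it down from behind until it pressed back with about 20 N. Afterwards its top measured level (slope about 0.0002) at 40 mm raw, or about 42 mm after adding the 2 mm or so that the wrist depth reads low. That is the shut height.
- **Everything else:** In the last top view, the small sample, square block, collar and five bystanders look where they were at the start. I judged this by eye; I have no start-to-end distances for most of them. The weight's detected position shifted by about 10 mm between the two top views, with low confidence in the second. I put this down to detector error, because the image shows the weight in the same place.
- **Disagreement:** The interface says the fingertips stand 8 mm ahead of the TCP. The wrist pictures and the moves both put them about 15 mm behind it. I set the grasp depths by what I saw and by contact force instead.

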